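# Turn the drying crispbread with the turner

### The arm

A 6-joint arm with a two-finger parallel gripper is mounted at the origin on the work surface. World frame = base frame: x ahead of the robot, y to its left, z up, the work surface at z = 0. Lengths are in m, angles in rad, forces in N, time in s.
With the tool pointing down it reaches from about 0.3 to 0.875 m from the base axis. Payload 6.4 kg.
Tool frame: the origin (TCP) lies at the very end of the fingers, on their centre line; the grasp point (between the pads) lies ctrl.grip_point_offset behind it (ctrl.grip_point_offset is the distance from the TCP to the grasp point, in m); z points along the fingers, x is the direction in which the jaws open and shut, and the axes are right-handed (so a half turn about z gives the same grasp; the last joint's range is limited). The gripper opens to 85 mm and grips with 20 to 120 N. Pads are 22 mm wide; open, the fingers measure 114 mm over their backs; the gripper's body (76 mm by 85 mm) begins 54 mm behind the grasp point. The pads swing forward as they close: fully open they stand 13 mm farther back than shut.
Start: joints at [-1.545, 0.181, 1.607, -0, 1.354, -0.206], TCP at [0.132, -0.56, 0.231] pointing down, gripper open.
Joint ranges: [-2.99, 2.99], [-0.89, 2.07], [0.3, 2.58], [-1.14, 4.28], [0, 2.63], [-3.12, 3.12]. Speed limits (rad/s): [2.57, 2.57, 3.01, 3.14, 3.14, 3.14].

### API

Orientations are given as a unit quaternion [w, x, y, z].
In Python, from bench import get_obs, viewer, workorder, ctrl gives the robot as it stands. The module is installed in compiled form; this text tells all that it offers.
- The arm moves only by the tool move_arm, never from a script. Its argument "increments" is a list of rows, each an object of numbers: "tx", "ty", "tz": the shift along the tool's x, y, z in m; "turn": the turn about the tool's z in degrees. A call has 1 to 20 rows; each row is the pose to reach, as a shift and turn from the pose commanded when the call began, along the tool's axes at that moment; what a row does not reach only later rows make up. A row lasts 1/12 s, in which the tool goes at most 41.7 mm and 7.16 degrees, less where a joint would pass 70% of its speed; a pose out of reach is approached as far as the arm can. A call with a gripper value outside its range is refused whole. "gripper" is the opening, from 0 (shut) to 1 (fully open), set as the call begins (left out, the last holds). The fingers move at their own pace and stop on an object; the grip force is fixed at half the most. Time passes only in rows, so rows that repeat a pose let the fingers close. It gives the time, the measured TCP pose, the force and the opening at its end, in the units of the state.
- get_obs(): the state, without advancing time (a new reading comes with each control period).
- viewer.camera(name): name is "scene" or "top"; returns (picture, depth): 400x640x3 uint8, red, green, blue; 400x640 float32, m along the optical axis (not along the pixel's ray), 0 where there is no reading.
- viewer.get_calibration(name): a dict with "intrinsics" (3x3 intrinsics, pixels), "origin" and "attitude" of the camera in the world. Camera axes: x right, y up, looking along -z (the intrinsics and any distortion apply to the point x, -y, -z); pixel columns grow to the right and rows downward; lengths in m; the calibration is good to about 2 mm. A picture is of the moment at which its call begins. get_calibration takes no time and is no camera call.
- workorder.hand_in(): hands the job in, once; it reports no verdict.
The state is a dict: "time_s": time; "q": joint angles; "dq": joint speeds; "joint_efforts": joint torques, N m; "eef_pos": TCP position; "eef_rot": TCP orientation; "wrist_force": force on the tool from outside, world axes, zero at the start; "torque": the same for the moment, N m; "opening": opening from 0.0 (shut) to 1.0 (fully open).
Only numpy, scipy, OpenCV 4.12 (cv2) and the standard library are available. Lean on these libraries where they do the work, as an engineer would, in place of code of your own. Each camera call takes 0.05 s, during which the arm holds its last target.

### The job

Take the turner from its spoon rest, slide its blade under one curled long edge of the crispbread slice and tip the slice over, so that it lies upside down and wholly on the baking sheet. The non-stick coating scratches and the slice snaps easily: let the blade only glide along the sheet with a light touch (under 5 N), and touch the slice with nothing but the turner. Then lay the turner back in the rest as it was, and shift nothing else.

Things in the scene. Friction and masses are not known exactly. Their poses are not given: they have to be found in the camera images.
- bread_mid (a point): Middle of the crispbread slice, 5 mm above its lowest face: brown, brittle oblong, about 35 g, 76 mm along its x, 96 along its y, 7 thick, pricked on its upper face; its z points up at the start. The middle 33 mm along x lies on the sheet; from there both long edges (x = +38 and -38 mm) curl up at 7 degrees, their lower rim 2.7 mm above the sheet. The short edges do not lift off.
- bread: The same slice, same axes; origin in the middle of its lowest face. Levered up, it stands on its far long edge and tips over about that edge, landing about 76 mm farther on.
- sheet_top (a point): Centre of the top face of the dark non-stick baking sheet: 220 mm along its x, 320 along its y, flat, open on three sides, with only its +x edge turned up 12 mm. It lies fixed on a wooden board; its top is 18 to 24 mm above the worktop (differs from start to start). The slice's long edges run roughly along the sheet's x.
- sheet: The same baking sheet and axes; origin 24 mm below the centre of its top face.
- turner: Slotted steel turner, wooden handle, 140 g. x runs from handle to blade, z up; origin in the plane of the blade's underside, below the grip point. Handle 110 mm long (x = -95 to 15), 16 wide, 14 high, its middle at z = 28; a neck leads down to the blade's heel. Blade 85 mm long (x = 40 to 125 if straight), 58 wide, 1.5 thick, square-ended. Balances near x = 25 mm.
- turner_grip (a point): Where to grip the turner: middle of its handle near the neck, 28 mm above the heel's underside, 125 mm behind the tip. At the start it is 33 mm above the worktop.
- rest: Fixed stoneware spoon rest right or left of the sheet, 205 mm along its x, 90 wide, floor 5 thick, rims 9 high; origin under its centre. At its -x end (x = -92) a cradle with prongs 40 mm high holds the handle in a notch 26 wide, bottom 26 mm above the worktop. The blade's heel lies on the floor, tip to +x; the turner's origin is then at x = -32, z = 5 mm.
- seed_bowl: Bystander: white ceramic bowl, 104 mm wide, 45 mm high, on the other side of the sheet from the rest; origin under its centre.
- salt_jar: Bystander: stoneware salt jar with cork lid, 64 mm wide, 75 mm high; origin under its centre.
- cutter: Bystander: steel ring pastry cutter, 64 mm wide, 35 mm high, beside the salt jar; origin under its centre.
- cup: Bystander: steel measuring mug, 72 mm wide, 60 mm high; origin under its centre.
- turner_heel (a point): Underside of the blade's heel (rear end, 40 mm ahead of the grip point). The thin blade is bent up stiffly at the heel from use, by 0 to 9 degrees: its tip, 85 mm ahead of the heel, stands 0 to 13 mm higher than a straight blade's. How much is not told: feel for the sheet with the tip.
There are look-alikes about, which are no part of the job. Of the things that look like the rest, the middle-sized one is meant.

How it is judged:
On the way, in this order (a step that is already met when the one before it is completed fails the run):
1. the turner is lifted out of its rest (z of turner_grip in the frame of rest above 0.055 m), for 0.2 s.
2. the slice is being levered up on the turner's blade: tilted 20 to 80 degrees, in contact with the turner (angle between bread_mid's own z axis and vertical between 0.35 and 1.4 rad and contact force between turner and bread above 0.02 N), for 0.1 s.
3. the slice lies upside down (angle between bread_mid's own z axis and vertical above 2.97 rad and linear speed of bread below 0.02 m/s), for 0.2 s.
At the end, for the whole second after the job is handed in: The slice lies upside down (within 10 degrees), at rest, wholly on the baking sheet; the turner is released and lies level and still in its rest, blade over the floor and handle in the notch (within 15 mm along, 12 mm across, 7 degrees) (angle between bread_mid's own z axis and vertical above 2.97 rad and x of bread_mid in the frame of sheet between -0.058 and 0.058 m and y of bread_mid in the frame of sheet between -0.12 and 0.12 m and z of bread_mid in the frame of sheet below 0.036 m and linear speed of each of bread, turner below 0.01 m/s and x of turner_grip in the frame of rest between -0.047 and -0.017 m and y of turner_grip in the frame of rest between -0.012 and 0.012 m and z of turner_grip in the frame of rest below 0.038 m and x of turner_heel in the frame of rest above 0 m and angle between turner_grip's own z axis and vertical below 0.06 rad and angle between the x axis of turner and the x axis of rest, either way round below 0.12 rad); the robot touches nothing.
It fails at once if the turner presses on the baking sheet with more than 5 N, which scratches it (contact force between turner and sheet above 5 N).
It fails at once if the turner pushes on the slice with more than 6 N, which snaps it (contact force between turner and bread above 6 N).
It fails at once if the robot itself touches the slice (contact force between any of the fingers, the arm and bread above 0.2 N).
It fails at once if the slice is lifted or tossed clear of the sheet (z of bread_mid in the frame of sheet above 0.085 m).
It fails at once if a bystander is shifted by more than 20 mm (distance of any of seed_bowl, salt_jar, cutter, cup from where it was at the start of the episode above 0.02 m).
It also fails if it takes over 70 s, if anything falls off the work surface, if the arm or the gripper's body presses on something with over 40 N, if the wrist force passes 120 N, or if a joint passes its speed limit or range.

## Working session

There is one attempt and no reset: what is moved stays moved. The work goes in short steps, Python scripts to look and compute and a tool call to move; the robot and the scene stay as the last step left them, time stands still between calls to the robot, and variables do not carry over. Pictures are saved under pics/ and viewed, and the job is handed in when it is done.

Besides the shell and the picture viewer there is one more tool, called after "Request:" as name(argument=value, ...), one argument or row to a line, values as JSON. move_arm: Moves the arm, as the interface text tells. Its arguments: {"type":"object","properties":{"increments":{"type":"array"},"gripper":{"type":"number"}},"required":["increments"]}

```bash
mkdir -p pics
python3 - <<'E'
from bench import get_obs, viewer, ctrl
import cv2,numpy as np
print(get_obs()); print(ctrl.grip_point_offset)
for n in("scene","top"):
    p,d=viewer.camera(n); cv2.imwrite(f"pics/{n}0.png",p[:,:,::-1]); np.savez(f"{n}0.npz",p=p,d=d)
    print(n,viewer.get_calibration(n))
E
```

```text
{'time_s': 0.0, 'q': array([-1.54528823e+00,  1.81523057e-01,  1.60803653e+00, -1.25327511e-05,
        1.35377637e+00, -2.06289715e-01]), 'dq': array([ 0.00191414,  0.00174246, -0.00066055, -0.00065778,  0.00034284,
       -0.00072732]), 'joint_efforts': array([ 3.26292800e-03, -4.44868505e+01, -3.51335227e+01, -1.27037688e-04,
        9.03918582e-03,  3.03739668e-06]), 'eef_pos': array([ 0.13209773, -0.55904631,  0.23038047]), 'eef_rot': array([-6.65554299e-04,  7.84133064e-01, -6.20592119e-01, -5.62898011e-04]), 'wrist_force': array([ 0.01465521, -0.41290581, -0.89244418]), 'torque': array([ 0.02277787, -0.04297821,  0.03230975]), 'opening': 0.9990315638668915}
0.0187
scene {'intrinsics': array([[433.0010552 ,   0.        , 315.58285528],
       [  0.        , 433.0010552 , 188.18658782],
       [  0.        ,   0.        ,   1.        ]]), 'origin': array([ 1.16314193, -0.47943392,  0.90760286]), 'attitude': array([0.8278759 , 0.36240435, 0.16619101, 0.3945442 ])}
top {'intrinsics': array([[498.11788607,   0.        , 314.28324266],
       [  0.        , 498.11788607, 205.77427651],
       [  0.        ,   0.        ,   1.        ]]), 'origin': array([0.35962978, 0.06293867, 1.35054675]), 'attitude': array([ 0.70820122,  0.04190436, -0.02903807, -0.70416749])}
```

View pics/scene0.png

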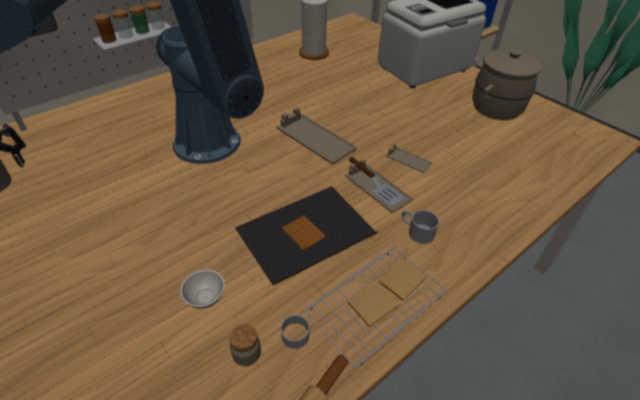

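View pics/top0.png

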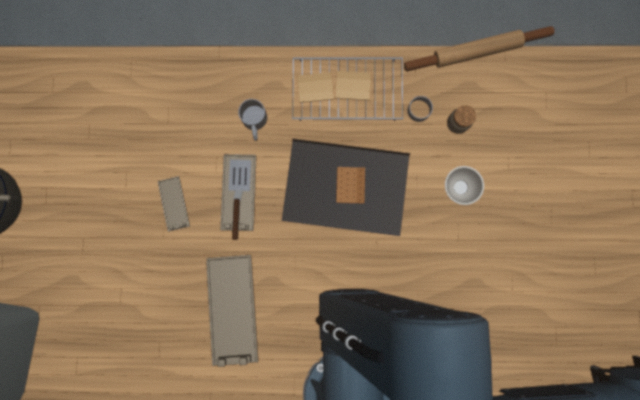

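```bash
cat > h.py <<'E'
import numpy as np,cv2
from scipy.spatial.transform import Rotation as R
from bench import get_obs, viewer, ctrl, workorder
def cal(n):
    c=viewer.get_calibration(n); w,x,y,z=c["attitude"]
    return c["intrinsics"],np.array(c["origin"]),R.from_quat([x,y,z,w]).as_matrix()
def cloud(n,d):
    K,o,A=cal(n); v,u=np.mgrid[:400,:640]
    X=np.stack([(u-K[0,2])/K[0,0]*d,-(v-K[1,2])/K[1,1]*d,-d],-1)
    return X@A.T+o
def ray(n,uv,z):
    K,o,A=cal(n); uv=np.atleast_2d(uv).astype(float)
    r=np.stack([(uv[:,0]-K[0,2])/K[0,0],-(uv[:,1]-K[1,2])/K[1,1],-np.ones(len(uv))],-1)@A.T
    return o+r*((z-o[2])/r[:,2])[:,None]
def proj(n,P):
    K,o,A=cal(n); c=(np.atleast_2d(P)-o)@A
    return np.stack([K[0,2]+K[0,0]*c[:,0]/-c[:,2],K[1,2]+K[1,1]*c[:,1]/c[:,2]],-1)
E
python3 - <<'E'
from h import *
for n in("top","scene"):
    f=np.load(n+"0.npz");p,d=f['p'],f['d'];C=cloud(n,d)
    if n=="top":
        roi={'sheet':(320,335,200,220),'sheetL':(300,320,160,210),'bread':(345,358,175,195),'table':(265,280,180,220),'restfloorR':(248,251,165,225)}
        for k,(a,b,c,e) in roi.items():
            P=C[c:e,a:b].reshape(-1,3);print(n,k,np.median(P,0).round(4),P[:,2].std().round(4))
        # handle/blade profile
        for v in range(155,245,4): print(v,(C[v,228:252:2,2]*1000).round(0).astype(int))
        cv2.imwrite("pics/crop_top.png",cv2.resize(p[140:260,150:280,::-1],None,fx=5,fy=5,interpolation=cv2.INTER_CUBIC)[:600,:])
    else:
        cv2.imwrite("pics/crop_scene.png",cv2.resize(p[130:220,320:450,::-1],None,fx=6,fy=6,interpolation=cv2.INTER_CUBIC))
E
```

```text
top sheet [0.4826 0.0535 0.0205] 0.0767
top sheetL [0.5504 0.1001 0.0202] 0.084
top bread [ 0.5505 -0.0105  0.0276] 0.0028
top table [ 0.5113  0.2036 -0.001 ] 0.0779
top restfloorR [0.5253 0.2663 0.0051] 0.0032
155 [10  9  6  7  9  9  9  9  5  4 11  6]
159 [ 2  7  6  5  6 10  1  3  3  6 -3  6]
163 [ 2 11  4  8 11 11  2  9  9  7  8 11]
167 [ 3  8  7 12  6 12  5  7  6  8 12  8]
171 [10  9  6  9  7 15 12  6  4 12  5  5]
175 [ 2  8  8  8  7  6 10 11  6 12  5  6]
179 [10 -3  6 12  2  9  3 11  8  5 11  8]
183 [ 3  1 11  5  0  6  6  8  7  5  8  2]
187 [ 3  7  5 -1 11  6  4  7  5 11  7  3]
191 [ 7  7  5  3 12 13 11 10  9  7  3  9]
195 [-1  2  3 19 23 17 25  2  2  5 -1  6]
199 [ 2  2  7 36 37 39 35  5  5  6  6  5]
203 [ 3  4  6 37 38 37  7  5  2  1  9  3]
207 [ 5  8  3 34 39 39  1  2  1  1  4  0]
211 [ 0 12  4 41 37 39 10  7  5  4  6  9]
215 [ 5  6  8 40 45 42  4  7  5  1  1  2]
219 [ 9  2  3 37 38 38  7  6  7  4  8  6]
223 [40  2  5 38 41 38  0  6  1  1  2  6]
227 [40 37 24 40 39 33 36 40 37 28 13  4]
231 [-2 -1 41 41 38 33  1  1  5 -7  0 -2]
235 [-2 -1 34 35 40 30  5  2 -1  3  0  1]
239 [ 0 -3 -2 38 34 -6 -6 -1  2 -2 -1  0]
243 [  -3   -5   -3   -1    1   -4   -1    0 1351   -3    1    3]
```

Run:
```python
from h import *
from bench import viewer
# extra frames for averaging
ds=[];cs=[]
for i in range(5):
    p,d=viewer.camera("top"); ds.append(d)
    p2,d2=viewer.camera("scene"); cs.append(d2)
D=np.stack(ds);D[D<=0.1]=np.nan; d=np.nanmedian(D,0);print("noise",np.nanstd(D,0)[150:240,220:260].mean())
D2=np.stack(cs);D2[D2<=0.1]=np.nan;d2=np.nanmedian(D2,0)
np.savez("avg.npz",top=d,scene=d2,pt=p,ps=p2)
for n,p,d in(("top",p,d),("scene",p2,d2)):
    C=cloud(n,d); hsv=cv2.cvtColor(p,cv2.COLOR_RGB2HSV).astype(int)
    m=np.zeros((400,640),bool)
    if n=="top": m[155:200,225:255]=1
    else: m[165:215,350:410]=1
    r,g,b=[p[...,i].astype(int) for i in range(3)]
    m&=(b>r+3)
    print(n,m.sum())
    P=C[m];P=P[(P[:,2]>-0.01)&(P[:,2]<.03)]
    # principal axis in xy
    q=P[:,:2]-P[:,:2].mean(0); 
    A=np.c_[P[:,0],np.ones(len(P))]
    for _ in range(3):
        s=np.linalg.lstsq(A,P[:,2],rcond=None)[0]; 
    print("x range",P[:,0].min(),P[:,0].max(),"slope deg",np.degrees(np.arctan(s[0])),"z at ends",s[0]*np.quantile(P[:,0],[.03,.97])+s[1],"std err deg",np.degrees((P[:,2]-A@s).std()/P[:,0].std()/len(P)**.5))
    v,u=np.nonzero(m);print(u.min(),u.max(),v.min(),v.max())
```

```text
noise 0.0023593968
top 556
x range 0.5308141904890369 0.617568525701319 slope deg 1.722517902257947 z at ends [0.00586532 0.00816608] std err deg 0.16866374116186306
229 249 161 192
scene 307
x range 0.5162808182233141 0.6186251558430867 slope deg 0.9083694960873773 z at ends [0.00629444 0.00749104] std err deg 0.274467027580215
374 402 178 204
```

View pics/crop_top.png

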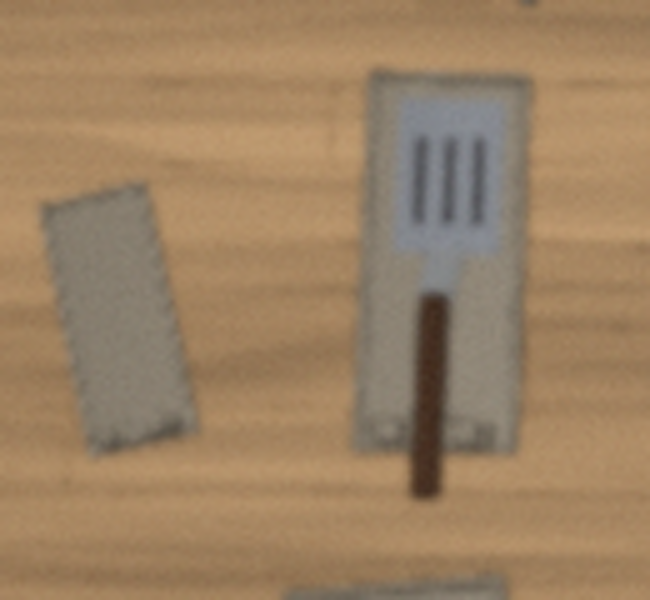

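View pics/crop_scene.png

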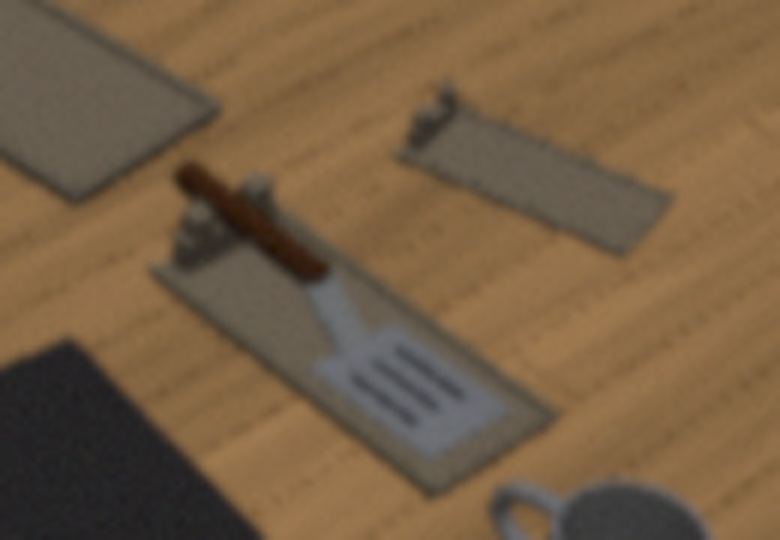

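Run:
```python
from h import *
f=np.load("avg.npz");p=f["pt"];r,g,b=[p[...,i].astype(int) for i in range(3)]
def box(m,z,name):
    m=m.astype(np.uint8); n,l,s,c=cv2.connectedComponentsWithStats(m); k=1+s[1:,4].argmax()
    cn=max(cv2.findContours((l==k).astype(np.uint8),0,1)[0],key=cv2.contourArea)[:,0]
    W=ray("top",cn,z)[:,:2].astype(np.float32)*1000
    rc=cv2.minAreaRect(W); print(name,s[k],"c",np.round(rc[0],1),"size",np.round(rc[1],1),"ang",round(rc[2],2),"corners",cv2.boxPoints(rc).round(0).tolist()); return l==k
sub=lambda a,bb,c,d:np.pad(np.ones((d-c,bb-a),bool),((c,400-d),(a,640-bb)))
v=p.max(2).astype(int)
h=box(sub(228,245,192,245)&(v<85)&(r>b+8)&(np.load('avg.npz')['top']<1.33),.040,"handle")
box(sub(225,255,155,195)&(b>r+3),.0075,"blade")
sat=v-p.min(2).astype(int)
m=sub(275,415,135,240)&(v<75); 
br=sub(325,375,155,215)&(r>b+25); 
cv2.imwrite("pics/sb.png",cv2.resize(p[130:245,270:420,::-1],None,fx=5,fy=5))
box(m|br,.0205,"sheet"); box(br,.027,"bread")
rest=sub(215,262,148,235)&(sat<45)&(r>=b)&(v>70)
box(rest,.007,"rest")
```

```text
handle [233 199   7  40 191] c [456.9 295. ] size [ 13.5 103.7] ang 88.53 corners [[405.0, 290.0], [509.0, 287.0], [509.0, 300.0], [405.0, 303.0]]
blade [229 161  21  31 555] c [575.9 293.4] size [53.9 83.6] ang 88.99 corners [[534.0, 267.0], [617.0, 266.0], [618.0, 320.0], [535.0, 321.0]]
sheet [ 283  140  126   93 8780] c [547.8   3.7] size [313.9 221.1] ang 83.18 corners [[419.0, -139.0], [639.0, -165.0], [676.0, 146.0], [457.0, 173.0]]
bread [ 336  166   30   38 1083] c [550.8  -9.3] size [100.1  77.9] ang 0.13 corners [[501.0, 30.0], [501.0, -48.0], [601.0, -48.0], [601.0, 30.0]]
rest [ 220  154   36   81 1814] c [526.9 296.5] size [ 91.3 219.8] ang 89.49 corners [[417.0, 252.0], [636.0, 250.0], [637.0, 341.0], [417.0, 343.0]]
```

View pics/sb.png

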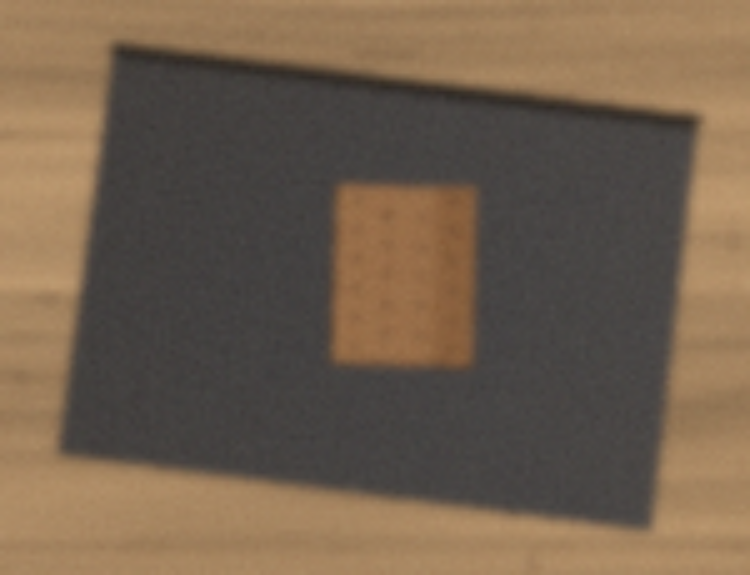

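```bash
cat >> h.py <<'E'
def state():
    o=get_obs(); w,x,y,z=o["eef_rot"]; M=R.from_quat([x,y,z,w]).as_matrix(); return o,np.array(o["eef_pos"]),M
def go(*targets,frm=None):
    o,p,M=state(); yaw=np.degrees(np.arctan2(M[1,0],M[0,0]))
    print("t",round(o["time_s"],2),"pos",p.round(4),"yaw",round(yaw,2),"tilt",np.degrees(np.arccos(-M[2,2])).round(2),"F",np.round(o["wrist_force"],2),"T",np.round(o["torque"],3),"open",round(o["opening"],3),"q",np.round(o["q"],2))
    for t in targets:
        t=np.array(t,float); d=M.T@(t[:3]-p); dy=-(t[3]-yaw); dy=(dy+180)%360-180
        print("->",t,"tx %.4f ty %.4f tz %.4f turn %.2f"%(*d,dy))
E
python3 -c "
from h import *
go((.42,-.2,.23,0),(.494,.2943,.2,88.9))"
```

```text
t 0.6 pos [ 0.1321 -0.5596  0.2313] yaw -76.72 tilt 0.0 F [-0.26 -0.92 -0.17] T [-0.025  0.041 -0.024] open 1.006 q [-1.55  0.18  1.61  0.    1.35 -0.21]
-> [ 0.42 -0.2   0.23  0.  ] tx -0.2839 ty -0.3628 tz 0.0013 turn -76.72
-> [ 0.494   0.2943  0.2    88.9   ] tx -0.7479 ty -0.5484 tz 0.0313 turn -165.62
```

Rest candidates in the top view: small (174,203), middle (238,193), large (232,310). The middle one holds the turner, and the close crop confirmed it. I'm moving above the handle.

Request:
move_arm(
  increments=[
    {"tx": -0.284,"ty": -0.363,"tz": 0.0,"turn": -76},
    {"tx": -0.284,"ty": -0.363,"tz": 0.0,"turn": -76},
    {"tx": -0.284,"ty": -0.363,"tz": 0.0,"turn": -76},
    {"tx": -0.284,"ty": -0.363,"tz": 0.0,"turn": -76},
    {"tx": -0.284,"ty": -0.363,"tz": 0.0,"turn": -76},
    {"tx": -0.284,"ty": -0.363,"tz": 0.0,"turn": -76},
    {"tx": -0.284,"ty": -0.363,"tz": 0.0,"turn": -76},
    {"tx": -0.284,"ty": -0.363,"tz": 0.0,"turn": -76},
    {"tx": -0.284,"ty": -0.363,"tz": 0.0,"turn": -76},
    {"tx": -0.284,"ty": -0.363,"tz": 0.0,"turn": -76},
    {"tx": -0.284,"ty": -0.363,"tz": 0.0,"turn": -76},
  ],
  gripper=1,
)

```text
time_s: 1.52
eef_pos: [0.4195, -0.2001, 0.2317]
eef_rot: [0.0, 1.0, -0.003, 0.0]
wrist_force: [1.0, -0.7, 0.2]
opening: 0.995
```

```bash
python3 -c "
from h import *
go((.494,.2943,.15,88.9))"
```

```text
t 1.52 pos [ 0.4195 -0.2001  0.2317] yaw -0.36 tilt 0.07 F [ 1.01 -0.73  0.18] T [-0.028  0.036  0.006] open 0.995 q [-0.7  -0.07  1.87 -0.    1.34 -0.69]
-> [ 0.494   0.2943  0.15   88.9   ] tx 0.0712 ty -0.4949 tz 0.0814 turn -89.26
```

Request:
move_arm(
  increments=[
    {"tx": 0.071,"ty": -0.495,"tz": 0.081,"turn": -89},
    {"tx": 0.071,"ty": -0.495,"tz": 0.081,"turn": -89},
    {"tx": 0.071,"ty": -0.495,"tz": 0.081,"turn": -89},
    {"tx": 0.071,"ty": -0.495,"tz": 0.081,"turn": -89},
    {"tx": 0.071,"ty": -0.495,"tz": 0.081,"turn": -89},
    {"tx": 0.071,"ty": -0.495,"tz": 0.081,"turn": -89},
    {"tx": 0.071,"ty": -0.495,"tz": 0.081,"turn": -89},
    {"tx": 0.071,"ty": -0.495,"tz": 0.081,"turn": -89},
    {"tx": 0.071,"ty": -0.495,"tz": 0.081,"turn": -89},
    {"tx": 0.071,"ty": -0.495,"tz": 0.081,"turn": -89},
    {"tx": 0.071,"ty": -0.495,"tz": 0.081,"turn": -89},
    {"tx": 0.071,"ty": -0.495,"tz": 0.081,"turn": -89},
    {"tx": 0.071,"ty": -0.495,"tz": 0.081,"turn": -89},
    {"tx": 0.071,"ty": -0.495,"tz": 0.081,"turn": -89},
    {"tx": 0.071,"ty": -0.495,"tz": 0.081,"turn": -89},
    {"tx": 0.071,"ty": -0.495,"tz": 0.081,"turn": -89},
  ],
  gripper=0.6,
)

```text
time_s: 2.85
eef_pos: [0.4958, 0.2913, 0.1504]
eef_rot: [0.0, 0.719, 0.696, -0.0]
wrist_force: [0.1, -0.7, 0.0]
opening: 0.602
```

```bash
python3 -c "
from h import *
go((.494,.2943,.0143,88.9))"
```

```text
t 2.85 pos [0.4958 0.2913 0.1504] yaw 88.14 tilt 0.02 F [ 0.08 -0.72  0.03] T [ 0.025  0.031 -0.051] open 0.602 q [ 0.33  0.27  1.68 -0.    1.2  -1.21]
-> [4.940e-01 2.943e-01 1.430e-02 8.890e+01] tx 0.0030 ty -0.0019 tz 0.1361 turn -0.76
```

Request:
move_arm(
  increments=[
    {"tx": 0.003,"ty": -0.002,"tz": 0.03,"turn": -0.8},
    {"tx": 0.003,"ty": -0.002,"tz": 0.06,"turn": -0.8},
    {"tx": 0.003,"ty": -0.002,"tz": 0.09,"turn": -0.8},
    {"tx": 0.003,"ty": -0.002,"tz": 0.11,"turn": -0.8},
    {"tx": 0.003,"ty": -0.002,"tz": 0.125,"turn": -0.8},
    {"tx": 0.003,"ty": -0.002,"tz": 0.136,"turn": -0.8},
    {"tx": 0.003,"ty": -0.002,"tz": 0.136,"turn": -0.8},
    {"tx": 0.003,"ty": -0.002,"tz": 0.136,"turn": -0.8},
  ],
)

```text
time_s: 3.52
eef_pos: [0.4942, 0.2944, 0.0146]
eef_rot: [-0.0, 0.713, 0.701, -0.0]
wrist_force: [-0.1, -1.0, 0.5]
opening: 0.6
```

```bash
python3 -c "
from h import *
go((.494,.2943,.0143,88.9))
p,d=viewer.camera('top');cv2.imwrite('pics/g1.png',cv2.resize(p[140:260,150:280,::-1],None,fx=4,fy=4))
p,d=viewer.camera('scene');cv2.imwrite('pics/g1s.png',cv2.resize(p[110:230,310:450,::-1],None,fx=4,fy=4))
"
```

```text
t 3.52 pos [0.4942 0.2944 0.0146] yaw 88.97 tilt 0.01 F [-0.14 -0.97  0.51] T [ 0.011 -0.    -0.041] open 0.6 q [ 0.33  0.47  1.73 -0.    0.94 -1.22]
-> [4.940e-01 2.943e-01 1.430e-02 8.890e+01] tx -0.0001 ty -0.0002 tz 0.0003 turn 0.07
```

View pics/g1s.png

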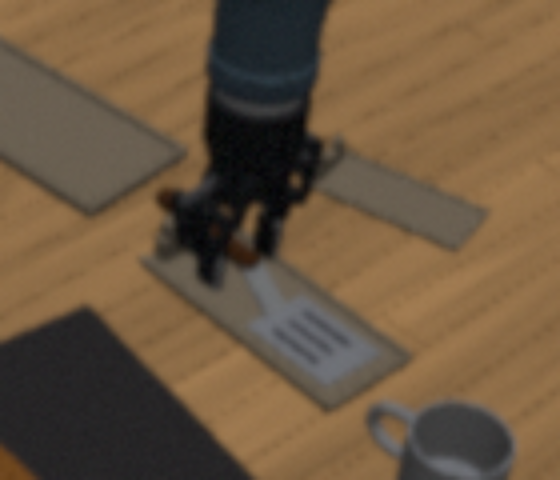

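The fingers straddle the handle just behind the neck, around pixel (235,235) in the crop. Closing now.

Request:
move_arm(
  increments=[
    {"tx": 0},
    {"tx": 0},
    {"tx": 0},
    {"tx": 0},
    {"tx": 0},
    {"tx": 0},
  ],
  gripper=0,
)

```text
validation failed for argument at $.in...
```

Request:
move_arm(
  increments=[
    {"tz": -0.01},
    {"tz": -0.02},
    {"tz": -0.03},
    {"tz": -0.045},
    {"tz": -0.06},
    {"tz": -0.06},
    {"tz": -0.06},
    {"tz": -0.06},
  ],
)

```text
validation failed for argument at $.in...
```

```bash
cat >> h.py <<'E'
def blade(win_t=None,win_s=None,tag="b",N=2,z0=0.03):
    """slope of blade along turner axis, via depth"""
    for n,win in(("top",win_t),("scene",win_s)):
        if win is None: continue
        ds=[]
        for i in range(N):
            p,d=viewer.camera(n); d=d.copy(); d[d<.1]=np.nan; ds.append(d)
        d=np.nanmedian(np.stack(ds),0); C=cloud(n,d)
        a,b,c,e=win; r,bl=p[...,0].astype(int),p[...,2].astype(int)
        m=np.zeros((400,640),bool); m[c:e,a:b]=1; m&=(bl>r+3)&(C[...,2]>z0)
        cv2.imwrite(f"pics/{tag}_{n}.png",cv2.resize(p[c-30:e+30,a-30:b+30,::-1],None,fx=4,fy=4))
        P=C[m]
        for _ in range(3):
            A=np.c_[P[:,:2],np.ones(len(P))]; s=np.linalg.lstsq(A,P[:,2],rcond=None)[0]; rs=P[:,2]-A@s; P=P[abs(rs)<2.5*rs.std()]
        q=P[:,:2]-P[:,:2].mean(0)
        print(n,"n",len(P),"xy range",P.min(0).round(3),P.max(0).round(3),"grad deg",np.degrees(s[:2]).round(2),"z@lo/hi x",(s[0]*P[:,0].min()+s[1]*P[:,1].mean()+s[2]).round(4),(s[0]*P[:,0].max()+s[1]*P[:,1].mean()+s[2]).round(4))
E
python3 -c "
from h import *
go()
K=np.array([[.535,.265,.07],[.62,.325,.07]]);print(proj('top',K),proj('scene',K))
blade((222,252,150,192),(368,412,150,205),'l1')
"
```

```text
t 3.62 pos [0.4951 0.2952 0.0158] yaw 89.02 tilt 0.14 F [ 0.74 -0.01  1.01] T [-0.035 -0.04   0.021] open 0.598 q [ 0.33  0.46  1.73 -0.    0.94 -1.22]
[[245.84037569 187.66831281]
 [223.65818158 155.40666813]] [[373.09239359 174.79762087]
 [408.63031615 181.4048051 ]]
top n 514 xy range [0.481 0.227 0.331] [0.553 0.269 0.414] grad deg [-31.21   0.07] z@lo/hi x 0.3954 0.3565
scene n 58 xy range [0.498 0.259 0.057] [0.534 0.321 0.153] grad deg [ 86.13 -45.04] z@lo/hi x 0.097 0.1515h.py:33: RuntimeWarning: All-NaN slice encountered
  d=np.nanmedian(np.stack(ds),0); C=cloud(n,d)
```

View pics/l1_scene.png

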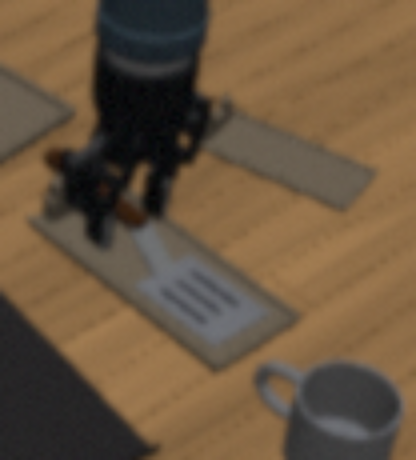

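Request:
move_arm(
  increments=[
    {"tx": 0,"ty": 0,"tz": 0,"turn": 0},
    {"tx": 0,"ty": 0,"tz": 0,"turn": 0},
    {"tx": 0,"ty": 0,"tz": 0,"turn": 0},
    {"tx": 0,"ty": 0,"tz": 0,"turn": 0},
    {"tx": 0,"ty": 0,"tz": 0,"turn": 0},
    {"tx": 0,"ty": 0,"tz": 0,"turn": 0},
  ],
  gripper=0,
)

```text
time_s: 4.32
eef_pos: [0.494, 0.2955, 0.0146]
eef_rot: [0.0, 0.713, 0.701, 0.0]
wrist_force: [-0.6, -0.5, 3.7]
opening: 0.174
```

Request:
move_arm(
  increments=[
    {"tx": 0,"ty": 0,"tz": -0.01,"turn": 0},
    {"tx": 0,"ty": 0,"tz": -0.02,"turn": 0},
    {"tx": 0,"ty": 0,"tz": -0.035,"turn": 0},
    {"tx": 0,"ty": 0,"tz": -0.05,"turn": 0},
    {"tx": 0,"ty": 0,"tz": -0.06,"turn": 0},
    {"tx": 0,"ty": 0,"tz": -0.06,"turn": 0},
    {"tx": 0,"ty": 0,"tz": -0.06,"turn": 0},
    {"tx": 0,"ty": 0,"tz": -0.06,"turn": 0},
  ],
)

```text
time_s: 4.98
eef_pos: [0.4934, 0.2951, 0.0738]
eef_rot: [-0.0, 0.713, 0.701, -0.0]
wrist_force: [0.5, -1.3, -0.7]
opening: 0.177
```

```bash
python3 -W ignore -c "
from h import *
go()
blade(None,(368,425,150,205),'l2',3)
p,d=viewer.camera('top');cv2.imwrite('pics/l2t.png',p[100:300,150:350,::-1].repeat(3,0).repeat(3,1))
"
```

```text
t 4.98 pos [0.4934 0.2951 0.0738] yaw 89.08 tilt 0.05 F [ 0.53 -1.34 -0.67] T [-0.012  0.022  0.046] open 0.177 q [ 0.33  0.37  1.72  0.    1.05 -1.22]
scene n 292 xy range [0.537 0.263 0.062] [0.618 0.316 0.068] grad deg [ 1.83 -0.57] z@lo/hi x 0.064 0.0665
```

View pics/l2_scene.png

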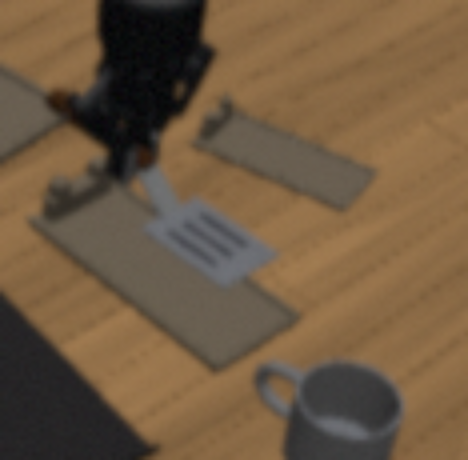

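View pics/l2t.png

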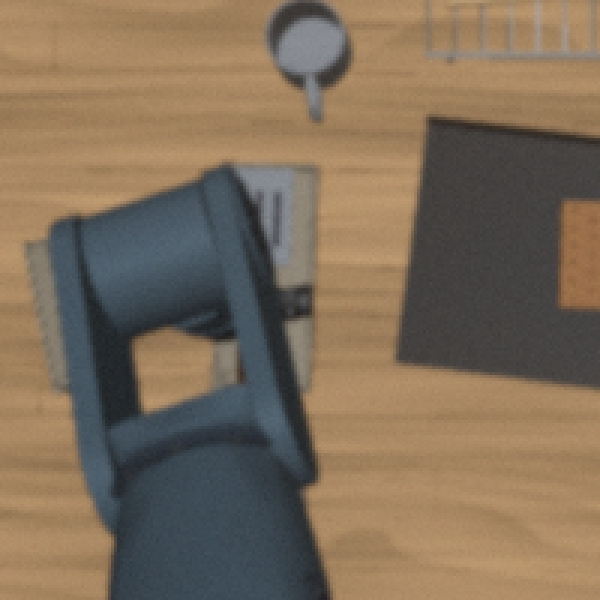

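```bash
python3 -W ignore -c "
from h import *
d=np.load('avg.npz')['top'];C=cloud('top',d)
for v in range(222,234): print(v,C[v,240,0].round(3),(C[v,222:254,2]*1000).round(0).astype(int))
print(C[227,222:254,1].round(3)); print(ray('top',[(238,227),(248,227)],.04))
# heights in the press area
m=(C[...,0]>.3)&(C[...,0]<.45)&(C[...,1]>.04)&(C[...,1]<.26)&(C[...,2]>.012)
print(C[m].round(3)[:40])
go()
"
```

```text
222 0.45 [ 7  6  6  5  2  3  3  5  3  5  6 40 39 43 38 39 40  4  2  5  3  5  5  6
  3  5  6  6  5  2  7  7]
223 0.447 [ 3  5  4 38 37 37 36 36  2  3  5 38 40 37 39 38 35  5  6  4  6  3  5  3
  4  2  5  5  4  4  7  7]
224 0.442 [ 6  4 24 39 37 40 40 39 32 26 24 39 38 38 39 41 36 25 40 40 38 39 40 38
 25 23  3  3  5  4  9  9]
225 0.44 [ 7  5 28 40 41 40 39 39 35 25 26 40 39 40 40 37 35 24 36 39 37 37 40 36
 25 23 15  2  3  4  8 10]
226 0.437 [ 2  4 26 40 40 39 40 39 33 27 27 37 41 41 38 39 37 25 38 39 39 40 38 38
 24 26 15  4  6  3  8  5]
227 0.434 [ 3  6 26 40 39 39 40 36 34 25 25 39 39 36 37 39 35 25 40 39 38 40 38 39
 24 24 15  3  3  4  9 10]
228 0.432 [ 2  2 24 25 34 33 35 36 27 25 35 39 37 40 39 37 37 25 37 40 40 40 37 34
 24 26 13  4  4  3  9  9]
229 0.431 [ 2  5  2  2  2  3  5  4  5  4 36 40 41 39 38 39 33  5  3  2  4  5  3  5
  9  7  6  4  5  5  6  8]
230 0.428 [ 0 -3 -4 -2 -1 -2 -4 -2  0 -3 35 40 41 40 40 35 34  1  2  2  0  4  1  4
  3  4  7  4  5  1  6  4]
231 0.426 [-2 -1 -1 -1  1 -1  0  2 -3  1 38 39 40 38 39 39 31  1 -2  0  0  1 -1 -1
  0 -3  0  0 -2 -1  0 -2]
232 0.423 [-
[... 763 characters left out ...]
22]
 [0.45  0.102 0.019]
 [0.45  0.099 0.021]
 [0.45  0.096 0.02 ]
 [0.45  0.091 0.022]
 [0.45  0.088 0.021]
 [0.45  0.085 0.02 ]
 [0.45  0.083 0.021]
 [0.45  0.08  0.021]
 [0.45  0.072 0.02 ]
 [0.447 0.117 0.022]
 [0.447 0.115 0.021]
 [0.447 0.112 0.021]
 [0.447 0.109 0.022]
 [0.447 0.107 0.018]
 [0.447 0.104 0.02 ]
 [0.447 0.101 0.019]
 [0.447 0.099 0.021]
 [0.447 0.096 0.022]
 [0.447 0.093 0.021]
 [0.447 0.091 0.02 ]
 [0.447 0.088 0.019]
 [0.447 0.085 0.02 ]
 [0.447 0.083 0.022]
 [0.447 0.08  0.02 ]
 [0.447 0.077 0.021]
 [0.447 0.075 0.02 ]]
t 5.18 pos [0.4932 0.2951 0.0734] yaw 89.08 tilt 0.1 F [ 0.82 -0.75 -0.77] T [-0.033  0.081  0.004] open 0.17 q [ 0.33  0.37  1.72  0.    1.05 -1.22]
```

```bash
python3 -W ignore -c "
from h import *
go((.410,.201,.1,-20))
"
```

```text
t 5.18 pos [0.4932 0.2951 0.0734] yaw 89.08 tilt 0.1 F [ 0.82 -0.75 -0.77] T [-0.033  0.081  0.004] open 0.17 q [ 0.33  0.37  1.72  0.    1.05 -1.22]
-> [  0.41    0.201   0.1   -20.   ] tx -0.0954 ty -0.0817 tz -0.0265 turn 109.08
```

Request:
move_arm(
  increments=[
    {"tx": 0,"ty": 0,"tz": -0.027,"turn": 0},
    {"tx": -0.095,"ty": -0.082,"tz": -0.027,"turn": 109},
    {"tx": -0.095,"ty": -0.082,"tz": -0.027,"turn": 109},
    {"tx": -0.095,"ty": -0.082,"tz": -0.027,"turn": 109},
    {"tx": -0.095,"ty": -0.082,"tz": -0.027,"turn": 109},
    {"tx": -0.095,"ty": -0.082,"tz": -0.027,"turn": 109},
    {"tx": -0.095,"ty": -0.082,"tz": -0.027,"turn": 109},
    {"tx": -0.095,"ty": -0.082,"tz": -0.027,"turn": 109},
    {"tx": -0.095,"ty": -0.082,"tz": -0.027,"turn": 109},
    {"tx": -0.095,"ty": -0.082,"tz": -0.027,"turn": 109},
    {"tx": -0.095,"ty": -0.082,"tz": -0.027,"turn": 109},
    {"tx": -0.095,"ty": -0.082,"tz": -0.027,"turn": 109},
    {"tx": -0.095,"ty": -0.082,"tz": -0.027,"turn": 109},
    {"tx": -0.095,"ty": -0.082,"tz": -0.027,"turn": 109},
    {"tx": -0.095,"ty": -0.082,"tz": -0.027,"turn": 109},
    {"tx": -0.095,"ty": -0.082,"tz": -0.027,"turn": 109},
    {"tx": -0.095,"ty": -0.082,"tz": -0.027,"turn": 109},
    {"tx": -0.095,"ty": -0.082,"tz": -0.027,"turn": 109},
  ],
)

```text
time_s: 6.68
eef_pos: [0.4101, 0.2016, 0.101]
eef_rot: [0.0, 0.985, -0.173, -0.0]
wrist_force: [-0.7, -0.3, -1.8]
opening: 0.175
```

```bash
python3 -W ignore -c "
from h import *
go((.410,.201,.04,-20))
p,d=viewer.camera('scene');cv2.imwrite('pics/pr.png',cv2.resize(p[90:240,220:420,::-1],None,fx=4,fy=4));print(proj('scene',[(.437,.276,.04),(.41,.201,.1),(.36,.08,.1)]))
"
```

```text
t 6.68 pos [0.4101 0.2016 0.101 ] yaw -19.98 tilt 0.03 F [-0.68 -0.29 -1.85] T [ 0.037 -0.05  -0.017] open 0.175 q [0.2  0.09 2.   0.   1.05 0.54]
-> [  0.41    0.201   0.04  -20.   ] tx 0.0001 ty 0.0006 tz 0.0610 turn 0.02
[[352.42710756 164.40895861]
 [329.2120941  154.47476455]
 [286.59591403 162.24224617]]
```

View pics/pr.png

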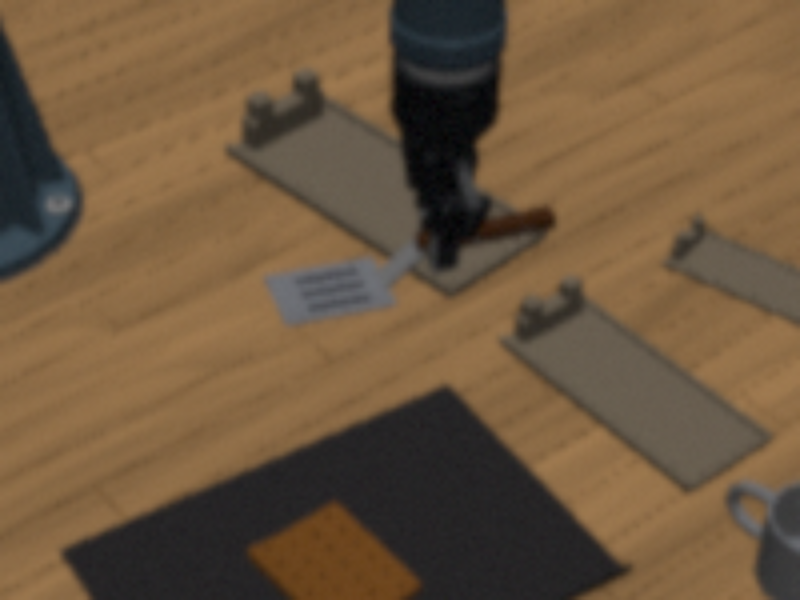

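Request:
move_arm(
  increments=[
    {"tx": 0,"ty": 0,"tz": 0.02,"turn": 0},
    {"tx": 0,"ty": 0,"tz": 0.04,"turn": 0},
    {"tx": 0,"ty": 0,"tz": 0.06,"turn": 0},
    {"tx": 0,"ty": 0,"tz": 0.068,"turn": 0},
    {"tx": 0,"ty": 0,"tz": 0.071,"turn": 0},
    {"tx": 0,"ty": 0,"tz": 0.073,"turn": 0},
    {"tx": 0,"ty": 0,"tz": 0.074,"turn": 0},
  ],
)

```text
time_s: 7.32
eef_pos: [0.4108, 0.2017, 0.0279]
eef_rot: [-0.0, 0.985, -0.173, 0.0]
wrist_force: [-2.4, -0.5, 0.8]
opening: 0.174
```

```bash
python3 -W ignore -c "
from h import *
go()"
```

```text
t 7.32 pos [0.4108 0.2017 0.0279] yaw -19.89 tilt 0.04 F [-2.39 -0.54  0.78] T [0.17  0.132 0.104] open 0.174 q [ 0.2   0.23  2.03 -0.    0.88  0.54]
```

Contact is just starting, so I'll press further in small steps.

Request:
move_arm(
  increments=[
    {"tx": 0,"ty": 0,"tz": 0.001,"turn": 0},
    {"tx": 0,"ty": 0,"tz": 0.002,"turn": 0},
    {"tx": 0,"ty": 0,"tz": 0.003,"turn": 0},
    {"tx": 0,"ty": 0,"tz": 0.003,"turn": 0},
  ],
)

```text
time_s: 7.65
eef_pos: [0.4115, 0.2017, 0.0255]
eef_rot: [-0.0, 0.985, -0.173, 0.001]
wrist_force: [-1.5, -2.8, 4.6]
opening: 0.174
```

```bash
python3 -W ignore -c "
from h import *
go()"
```

```text
t 7.65 pos [0.4115 0.2017 0.0255] yaw -19.9 tilt 0.14 F [-1.47 -2.83  4.56] T [ 0.094  0.128 -0.013] open 0.174 q [ 0.2   0.23  2.03 -0.    0.87  0.54]
```

Request:
move_arm(
  increments=[
    {"tx": 0,"ty": 0,"tz": 0.001,"turn": 0},
    {"tx": 0,"ty": 0,"tz": 0.002,"turn": 0},
    {"tx": 0,"ty": 0,"tz": 0.003,"turn": 0},
    {"tx": 0,"ty": 0,"tz": 0.004,"turn": 0},
    {"tx": 0,"ty": 0,"tz": 0.004,"turn": 0},
    {"tx": 0,"ty": 0,"tz": 0.004,"turn": 0},
  ],
)

```text
time_s: 8.15
eef_pos: [0.4117, 0.2017, 0.0216]
eef_rot: [-0.0, 0.985, -0.173, 0.001]
wrist_force: [-2.3, -3.2, 3.9]
opening: 0.172
```

```bash
python3 -W ignore -c "
from h import *
go()
p,d=viewer.camera('scene');cv2.imwrite('pics/pr2.png',cv2.resize(p[110:240,240:420,::-1],None,fx=4,fy=4))"
```

```text
t 8.15 pos [0.4117 0.2017 0.0216] yaw -19.91 tilt 0.15 F [-2.28 -3.17  3.94] T [0.014 0.187 0.047] open 0.172 q [ 0.2   0.24  2.03 -0.    0.86  0.54]
```

View pics/pr2.png

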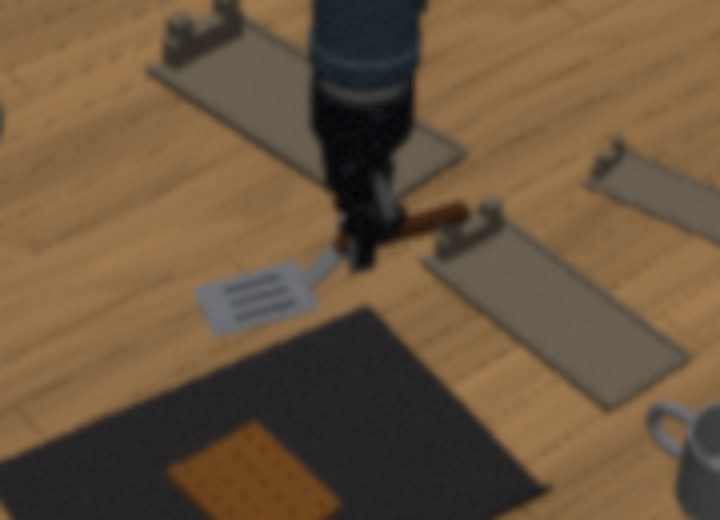

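Request:
move_arm(
  increments=[
    {"tx": 0,"ty": 0,"tz": -0.01,"turn": 0},
    {"tx": 0,"ty": 0,"tz": -0.03,"turn": 0},
    {"tx": 0,"ty": 0,"tz": -0.06,"turn": 0},
    {"tx": 0,"ty": 0,"tz": -0.06,"turn": 0},
    {"tx": 0,"ty": 0,"tz": -0.06,"turn": 0},
  ],
)

```text
time_s: 8.62
eef_pos: [0.4124, 0.2022, 0.0828]
eef_rot: [-0.001, 0.985, -0.173, 0.003]
wrist_force: [-0.2, 0.5, -1.3]
opening: 0.174
```

```bash
python3 -W ignore -c "
from h import *
go()
blade(None,(265,330,140,185),'pr3',4)
"
```

```text
t 8.62 pos [0.4124 0.2022 0.0828] yaw -19.91 tilt 0.33 F [-0.25  0.45 -1.32] T [ 0.04  -0.028  0.002] open 0.174 q [0.2  0.12 2.01 0.   1.   0.54]
scene n 260 xy range [0.351 0.08  0.064] [0.416 0.162 0.07 ] grad deg [0.87 2.19] z@lo/hi x 0.0666 0.0676
```

View pics/pr3_scene.png

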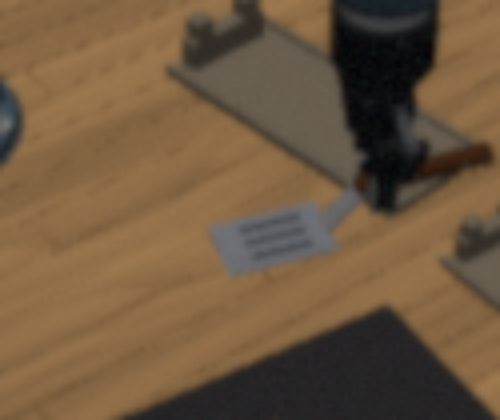

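```bash
python3 -W ignore -c "
from h import *
p=np.load('avg.npz')['pt'].astype(float)
s=cv2.GaussianBlur(p,(3,3),0.8); r=s[...,0]-s[...,2]
# left & right edges per row, half-level crossing
L=[];Rr=[];T=[];B=[]
print(r[185,325:380].round(0))
def cross(f,lo,hi):
    i=np.nonzero((f[lo:hi-1]-th)*(f[lo+1:hi]-th)<0)[0]; return [lo+k+(th-f[lo+k])/(f[lo+k+1]-f[lo+k]) for k in i]
th=(np.median(r[175:195,340:350])+np.median(r[175:195,315:325]))/2
for v in range(171,200):
    c=cross(r[v],320,385)
    if len(c)>=2: L.append((c[0],v));Rr.append((c[-1],v))
for u in range(341,361):
    c=cross(r[:,u],155,215)
    if len(c)>=2: T.append((u,c[0]));B.append((u,c[-1]))
for n,e,z in (('L',L,.029),('R',Rr,.029)):
    W=ray('top',e,z); k=np.polyfit(W[:,0],W[:,1],1); print(n,len(W),'y at x=.55',np.polyval(k,.55).round(4),'deg',np.degrees(k[0]).round(2))
for n,e in (('T',T),('B',B)):
    W=ray('top',e,.0275); k=np.polyfit(W[:,1],W[:,0],1); print(n,'x at y=-.01',np.polyval(k,-.01).round(4),'deg',np.degrees(k[0]).round(2))
C=cloud('scene',np.load('avg.npz')['scene']); m=(abs(C[...,0]-.55)<.06)&(abs(C[...,1]-.08)<.03);print('sheet z scene',np.nanmedian(C[m][:,2]), 'n',m.sum())
C=cloud('top',np.load('avg.npz')['top']); m=(abs(C[...,0]-.55)<.06)&(abs(C[...,1]-.08)<.03);print('sheet z top',np.nanmedian(C[m][:,2]), 'n',m.sum())
C=cloud('scene',np.load('avg.npz')['scene']); m=(abs(C[...,0]-.36)<.04)&(abs(C[...,1]-.1)<.05);print('table z scene',np.nanmedian(C[m][:,2]))
"
```

```text
[ 3.  4.  3.  4.  4.  3.  3.  3.  4.  6. 15. 36. 59. 73. 78. 78. 79. 79.
 79. 79. 78. 77. 77. 78. 79. 79. 79. 78. 77. 77. 77. 77. 77. 77. 76. 76.
 76. 75. 68. 51. 27. 10.  3.  2.  3.  4.  3.  3.  3.  3.  3.  3.  3.  3.
  4.]
L 29 y at x=.55 0.0292 deg -1.57
R 29 y at x=.55 -0.0461 deg -1.33
T x at y=-.01 0.5989 deg 1.57
B x at y=-.01 0.5016 deg 1.06
sheet z scene 0.019803934560447323 n 674
sheet z top 0.02025701217691056 n 985
table z scene -0.00131006417763313
```

```bash
python3 -W ignore -c "
from h import *
go((.5546,.1717,.06,-1.4))"
```

```text
t 8.82 pos [0.4094 0.2015 0.0795] yaw -19.92 tilt 0.1 F [-0.2   0.21 -1.54] T [ 0.065 -0.032  0.051] open 0.174 q [0.2  0.12 2.02 0.   1.   0.54]
-> [ 0.5546  0.1717  0.06   -1.4   ] tx 0.1466 ty -0.0215 tz 0.0192 turn -18.52
```

Request:
move_arm(
  increments=[
    {"tx": 0.035,"ty": -0.005,"tz": 0,"turn": -5},
    {"tx": 0.07,"ty": -0.01,"tz": 0,"turn": -10},
    {"tx": 0.105,"ty": -0.016,"tz": 0,"turn": -15},
    {"tx": 0.13,"ty": -0.02,"tz": 0,"turn": -18.5},
    {"tx": 0.1466,"ty": -0.0215,"tz": 0,"turn": -18.5},
    {"tx": 0.1466,"ty": -0.0215,"tz": 0.01,"turn": -18.5},
    {"tx": 0.1466,"ty": -0.0215,"tz": 0.02,"turn": -18.5},
    {"tx": 0.1466,"ty": -0.0215,"tz": 0.02,"turn": -18.5},
    {"tx": 0.1466,"ty": -0.0215,"tz": 0.02,"turn": -18.5},
    {"tx": 0.1466,"ty": -0.0215,"tz": 0.02,"turn": -18.5},
    {"tx": 0.1466,"ty": -0.0215,"tz": 0.02,"turn": -18.5},
  ],
)

```text
time_s: 9.73
eef_pos: [0.5549, 0.1723, 0.0605]
eef_rot: [-0.0, 1.0, -0.012, -0.0]
wrist_force: [0.0, -0.5, -1.0]
opening: 0.179
```

```bash
python3 -W ignore -c "
from h import *
go((.5546,.1717,.04,-1.4))
blade((290,350,150,215),(280,345,195,250),'ap',3)"
```

```text
t 9.73 pos [0.5549 0.1723 0.0605] yaw -1.38 tilt 0.0 F [ 0.04 -0.46 -1.04] T [-0.021  0.018 -0.034] open 0.179 q [0.1  0.4  1.71 0.   1.03 0.12]
-> [ 0.5546  0.1717  0.04   -1.4   ] tx -0.0003 ty 0.0006 tz 0.0205 turn 0.02
top n 1395 xy range [0.431 0.046 0.041] [0.584 0.141 0.502] grad deg [-152.87  254.84] z@lo/hi x 0.5165 0.1077
scene n 458 xy range [0.523 0.044 0.043] [0.585 0.13  0.051] grad deg [0.04 2.02] z@lo/hi x 0.0469 0.047
```

View pics/ap_top.png

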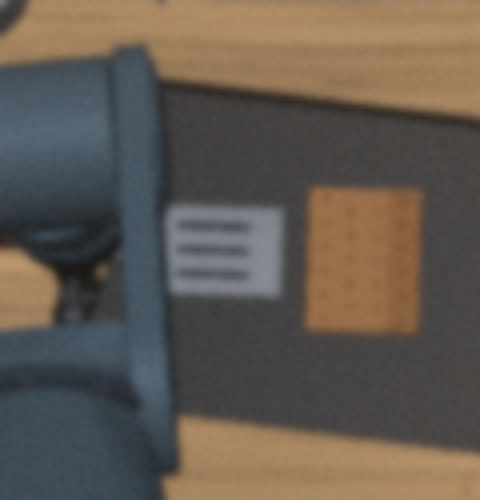

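View pics/ap_scene.png

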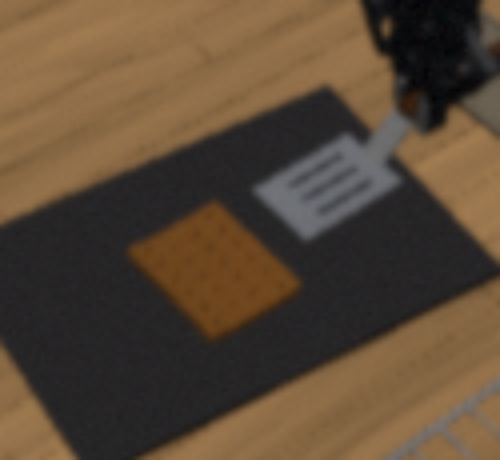

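Request:
move_arm(
  increments=[
    {"tx": 0,"ty": 0,"tz": 0.01,"turn": 0},
    {"tx": 0,"ty": 0,"tz": 0.017,"turn": 0},
    {"tx": 0,"ty": 0,"tz": 0.021,"turn": 0},
    {"tx": 0,"ty": 0,"tz": 0.0215,"turn": 0},
    {"tx": 0,"ty": 0,"tz": 0.022,"turn": 0},
    {"tx": 0,"ty": 0,"tz": 0.022,"turn": 0},
  ],
)

```text
time_s: 10.53
eef_pos: [0.5554, 0.1719, 0.038]
eef_rot: [0.0, 1.0, -0.012, -0.0]
wrist_force: [-0.3, 0.3, -1.4]
opening: 0.17
```

```bash
python3 -W ignore -c "
from h import *
go()"
```

```text
t 10.53 pos [0.5554 0.1719 0.038 ] yaw -1.42 tilt 0.02 F [-0.3   0.27 -1.39] T [ 0.029 -0.029  0.011] open 0.17 q [0.1  0.44 1.71 0.   0.99 0.12]
```

Request:
move_arm(
  increments=[
    {"tx": 0,"ty": 0,"tz": 0.0005,"turn": 0},
    {"tx": 0,"ty": 0,"tz": 0.0008,"turn": 0},
    {"tx": 0,"ty": 0,"tz": 0.0008,"turn": 0},
  ],
)

```text
time_s: 10.78
eef_pos: [0.5557, 0.1719, 0.0377]
eef_rot: [-0.0, 1.0, -0.012, 0.0]
wrist_force: [-0.2, 0.0, -1.1]
opening: 0.171
```

```bash
python3 -W ignore -c "
from h import *
go()"
```

```text
t 10.78 pos [0.5557 0.1719 0.0377] yaw -1.42 tilt 0.02 F [-0.25  0.04 -1.09] T [ 0.011 -0.012 -0.032] open 0.171 q [0.1  0.44 1.71 0.   0.99 0.12]
```

Request:
move_arm(
  increments=[
    {"tx": 0,"ty": 0,"tz": 0.0005,"turn": 0},
    {"tx": 0,"ty": 0,"tz": 0.0005,"turn": 0},
    {"tx": 0,"ty": 0,"tz": 0.0005,"turn": 0},
  ],
)

```text
time_s: 11.03
eef_pos: [0.5556, 0.1719, 0.0371]
eef_rot: [0.0, 1.0, -0.012, 0.0]
wrist_force: [-0.3, -0.6, -0.7]
opening: 0.175
```

```bash
python3 -W ignore -c "
from h import *
go()"
```

```text
t 11.03 pos [0.5556 0.1719 0.0371] yaw -1.42 tilt 0.01 F [-0.31 -0.59 -0.73] T [0.011 0.018 0.012] open 0.175 q [ 0.1   0.44  1.71 -0.    0.99  0.12]
```

Request:
move_arm(
  increments=[
    {"tx": 0,"ty": 0,"tz": 0.0005,"turn": 0},
    {"tx": 0,"ty": 0,"tz": 0.0005,"turn": 0},
    {"tx": 0,"ty": 0,"tz": 0.0005,"turn": 0},
  ],
)

```text
time_s: 11.28
eef_pos: [0.5555, 0.1719, 0.0365]
eef_rot: [0.0, 1.0, -0.012, 0.0]
wrist_force: [-1.0, -0.1, -0.4]
opening: 0.179
```

```bash
python3 -W ignore -c "
from h import *
go()"
```

```text
t 11.28 pos [0.5555 0.1719 0.0365] yaw -1.42 tilt 0.0 F [-0.96 -0.13 -0.38] T [-0.02  -0.073 -0.037] open 0.179 q [ 0.1   0.44  1.71 -0.    0.99  0.12]
```

Request:
move_arm(
  increments=[
    {"tx": 0,"ty": 0,"tz": 0.0005,"turn": 0},
    {"tx": 0,"ty": 0,"tz": 0.0005,"turn": 0},
    {"tx": 0,"ty": 0,"tz": 0.0005,"turn": 0},
  ],
)

```text
time_s: 11.53
eef_pos: [0.5556, 0.1719, 0.0361]
eef_rot: [-0.0, 1.0, -0.012, 0.0]
wrist_force: [-0.3, 0.3, -0.6]
opening: 0.175
```

```bash
python3 -W ignore -c "
from h import *
go()"
```

```text
t 11.53 pos [0.5556 0.1719 0.0361] yaw -1.42 tilt 0.01 F [-0.32  0.28 -0.62] T [-0.06  -0.003 -0.002] open 0.175 q [ 0.1   0.44  1.71 -0.    0.99  0.12]
```

Request:
move_arm(
  increments=[
    {"tx": 0,"ty": 0,"tz": 0.0005,"turn": 0},
    {"tx": 0,"ty": 0,"tz": 0.0005,"turn": 0},
    {"tx": 0,"ty": 0,"tz": 0.0005,"turn": 0},
  ],
)

```text
time_s: 11.78
eef_pos: [0.5556, 0.1719, 0.0356]
eef_rot: [-0.0, 1.0, -0.012, 0.0]
wrist_force: [-0.0, 0.7, 0.7]
opening: 0.181
```

```bash
python3 -W ignore -c "
from h import *
go()"
```

```text
t 11.78 pos [0.5556 0.1719 0.0356] yaw -1.42 tilt 0.02 F [-0.    0.68  0.74] T [-0.069  0.002 -0.011] open 0.181 q [0.1  0.44 1.71 0.   0.99 0.12]
```

Request:
move_arm(
  increments=[
    {"tx": 0,"ty": 0,"tz": 0.0005,"turn": 0},
    {"tx": 0,"ty": 0,"tz": 0.0005,"turn": 0},
    {"tx": 0,"ty": 0,"tz": 0.0005,"turn": 0},
  ],
)

```text
time_s: 12.03
eef_pos: [0.5557, 0.172, 0.0352]
eef_rot: [-0.0, 1.0, -0.012, 0.0]
wrist_force: [-0.9, 1.5, 2.0]
opening: 0.176
```

```bash
python3 -W ignore -c "
from h import *
go()
blade(None,(280,345,195,260),'ap2',1,.015)"
```

```text
t 12.03 pos [0.5557 0.172  0.0352] yaw -1.41 tilt 0.02 F [-0.86  1.51  1.97] T [-0.013  0.071 -0.03 ] open 0.176 q [0.1  0.44 1.71 0.   0.99 0.12]
scene n 473 xy range [ 0.475 -0.037  0.017] [0.631 0.133 0.027] grad deg [0.44 1.34] z@lo/hi x 0.0214 0.0226
```

View pics/ap2_scene.png

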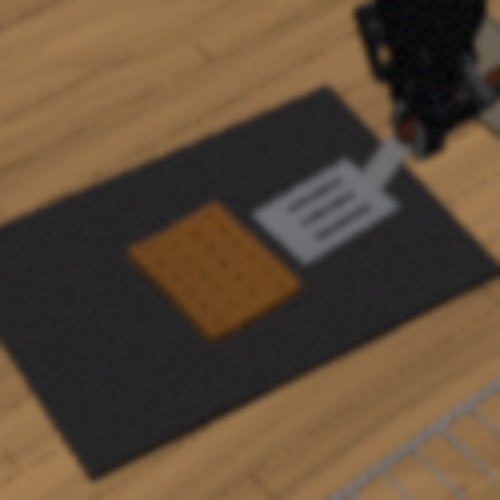

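Request:
move_arm(
  increments=[
    {"tx": 0,"ty": 0,"tz": -0.0006,"turn": 0},
    {"tx": 0,"ty": 0.002,"tz": -0.0006,"turn": 0},
    {"tx": 0,"ty": 0.005,"tz": -0.0006,"turn": 0},
    {"tx": 0,"ty": 0.008,"tz": -0.0006,"turn": 0},
    {"tx": 0,"ty": 0.011,"tz": -0.0006,"turn": 0},
    {"tx": 0,"ty": 0.013,"tz": -0.0006,"turn": 0},
    {"tx": 0,"ty": 0.015,"tz": -0.0006,"turn": 0},
    {"tx": 0,"ty": 0.017,"tz": -0.0006,"turn": 0},
    {"tx": 0,"ty": 0.019,"tz": -0.0006,"turn": 0},
    {"tx": 0,"ty": 0.02,"tz": -0.0006,"turn": 0},
    {"tx": 0,"ty": 0.02,"tz": -0.0006,"turn": 0},
  ],
)

```text
time_s: 13.0
eef_pos: [0.555, 0.1515, 0.0355]
eef_rot: [0.0, 1.0, -0.012, -0.0]
wrist_force: [-0.5, 0.4, 0.3]
opening: 0.178
```

```bash
cat >> h.py <<'E'
def look(tag):
    p,d=viewer.camera('top'); q,d2=viewer.camera('scene')
    a=cv2.resize(p[140:240,270:410,::-1],None,fx=4,fy=4,interpolation=cv2.INTER_CUBIC)
    b=cv2.resize(q[165:285,240:400,::-1],None,fx=3.5,fy=3.33,interpolation=cv2.INTER_CUBIC)[:400]
    cv2.imwrite(f'pics/{tag}a.png',a);cv2.imwrite(f'pics/{tag}b.png',b)
    s=cv2.GaussianBlur(p.astype(float),(3,3),.8); m=((s[...,0]-s[...,2])>40); m[:155]=0;m[215:]=0;m[:,:300]=0;m[:,:]&=True;m[:,412:]=0
    n,l,st,c=cv2.connectedComponentsWithStats(m.astype(np.uint8)); k=1+st[1:,4].argmax(); print('bread px',st[k],c[k].round(1),ray('top',[c[k]],.027)[0].round(4))
E
python3 -W ignore -c "
from h import *
go();look('s1')"
```

```text
t 13.0 pos [0.555  0.1515 0.0355] yaw -1.43 tilt 0.02 F [-0.49  0.4   0.29] T [-0.322 -0.049 -0.02 ] open 0.178 q [ 0.06  0.43  1.73 -0.    0.98  0.09]
bread px [ 336  167   29   36 1007] [350.4 184.6] [ 0.5504 -0.0089  0.027 ]
```

View pics/s1a.png

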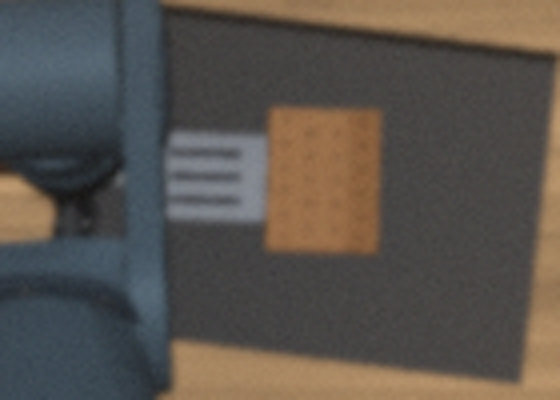

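View pics/s1b.png

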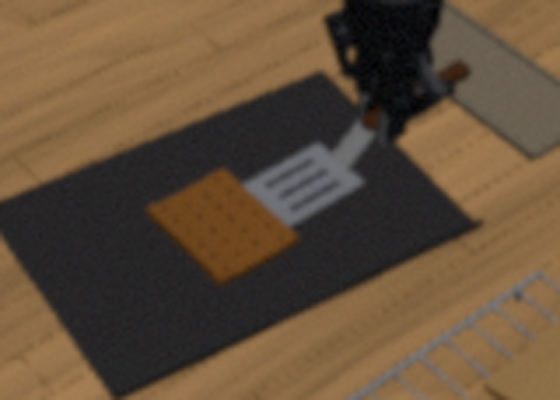

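Request:
move_arm(
  increments=[
    {"tx": 0,"ty": 0.0015,"tz": 0,"turn": 0},
    {"tx": 0,"ty": 0.003,"tz": 0,"turn": 0},
    {"tx": 0,"ty": 0.0045,"tz": 0,"turn": 0},
    {"tx": 0,"ty": 0.006,"tz": 0,"turn": 0},
    {"tx": 0,"ty": 0.0075,"tz": 0,"turn": 0},
    {"tx": 0,"ty": 0.009,"tz": 0,"turn": 0},
    {"tx": 0,"ty": 0.009,"tz": 0,"turn": 0},
  ],
)

```text
time_s: 13.68
eef_pos: [0.5548, 0.1426, 0.0356]
eef_rot: [0.0, 1.0, -0.012, -0.0]
wrist_force: [-0.5, 0.2, 0.5]
opening: 0.172
```

```bash
python3 -W ignore -c "
from h import *
go();look('s2')"
```

```text
t 13.68 pos [0.5548 0.1426 0.0356] yaw -1.43 tilt 0.01 F [-0.46  0.19  0.54] T [-0.233 -0.073 -0.025] open 0.172 q [ 0.04  0.43  1.74 -0.    0.98  0.07]
bread px [ 336  167   29   36 1007] [350.4 184.6] [ 0.5504 -0.009   0.027 ]
```

View pics/s2a.png

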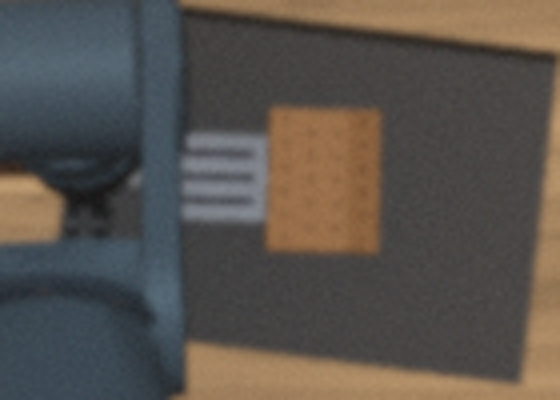

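View pics/s2b.png

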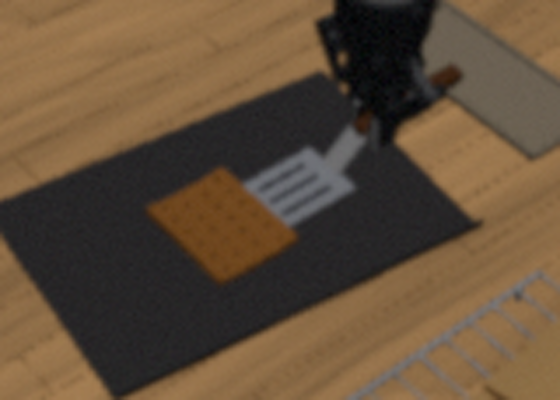

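Request:
move_arm(
  increments=[
    {"tx": 0,"ty": 0.001,"tz": -0.002,"turn": 0},
    {"tx": 0,"ty": 0.002,"tz": -0.005,"turn": 0},
    {"tx": 0,"ty": 0.003,"tz": -0.008,"turn": 0},
    {"tx": 0,"ty": 0.0034,"tz": -0.0107,"turn": 0},
    {"tx": 0,"ty": 0.0042,"tz": -0.0135,"turn": 0},
    {"tx": 0,"ty": 0.005,"tz": -0.0165,"turn": 0},
    {"tx": 0,"ty": 0.0062,"tz": -0.021,"turn": 0},
    {"tx": 0,"ty": 0.0075,"tz": -0.0245,"turn": 0},
    {"tx": 0,"ty": 0.009,"tz": -0.0275,"turn": 0},
    {"tx": 0,"ty": 0.0107,"tz": -0.0307,"turn": 0},
    {"tx": 0,"ty": 0.0107,"tz": -0.0307,"turn": 0},
    {"tx": 0,"ty": 0.0107,"tz": -0.0307,"turn": 0},
  ],
)

```text
time_s: 14.78
eef_pos: [0.5547, 0.1321, 0.0666]
eef_rot: [-0.0, 1.0, -0.012, 0.0]
wrist_force: [-0.5, 0.1, -1.0]
opening: 0.177
```

```bash
python3 -W ignore -c "
from h import *
go();look('s3')"
```

```text
t 14.78 pos [0.5547 0.1321 0.0666] yaw -1.43 tilt 0.03 F [-0.47  0.14 -1.04] T [ 0.087 -0.076  0.048] open 0.177 q [0.03 0.37 1.74 0.   1.03 0.05]
bread px [342 165  25  38 852] [354.3 183.8] [ 0.5525 -0.0193  0.027 ]
```

View pics/s3a.png

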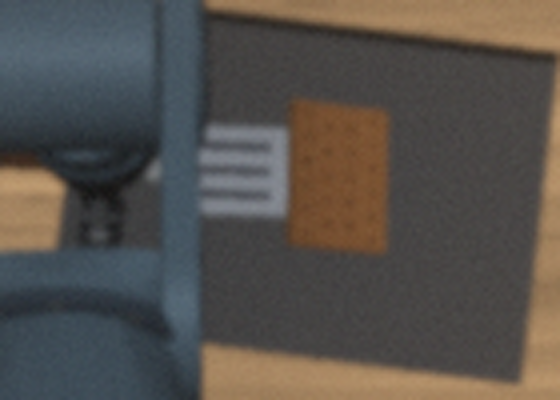

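View pics/s3b.png

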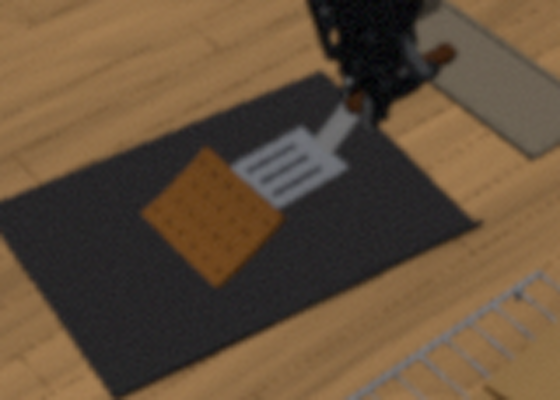

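```bash
cat >> h.py <<'E'
def bplane(N=2):
    for n in('top','scene'):
        ds=[]
        for i in range(N):
            p,d=viewer.camera(n); d=d.copy(); d[d<.1]=np.nan; ds.append(d)
        d=np.nanmedian(np.stack(ds),0); C=cloud(n,d); s=cv2.GaussianBlur(p,(3,3),.8).astype(int)
        m=(s[...,0]-s[...,2]>40)&(abs(C[...,0]-.55)<.07)&(C[...,1]<.06)&(C[...,1]>-.17)&(C[...,2]>.019)&(C[...,2]<.13)
        m=cv2.erode(m.astype(np.uint8),np.ones((3,3)))>0
        P=C[m]; c=np.median(P,0); U,S,V=np.linalg.svd(P-P.mean(0),full_matrices=False); nv=V[2]*np.sign(V[2,2])
        print(n,len(P),'c',P.mean(0).round(4),'normal',nv.round(3),'tilt',np.degrees(np.arccos(nv[2])).round(1),'y',np.quantile(P[:,1],[.02,.98]).round(4),'z',np.quantile(P[:,2],[.02,.98]).round(4))
E
python3 -W ignore -c "
from h import *
bplane();go()"
```

```text
top 730 c [ 0.5498 -0.0185  0.044 ] normal [-0.011 -0.518  0.855] tilt 31.2 y [-0.0478  0.0097] z [0.0275 0.0636]
scene 718 c [ 0.5519 -0.0196  0.0433] normal [-0.008 -0.509  0.861] tilt 30.6 y [-0.0478  0.0071] z [0.0281 0.0612]
t 15.08 pos [0.5543 0.1323 0.0661] yaw -1.41 tilt 0.03 F [-0.7  -0.   -1.54] T [ 0.073 -0.053  0.012] open 0.175 q [0.03 0.37 1.74 0.   1.03 0.05]
```

Request:
move_arm(
  increments=[
    {"tx": 0,"ty": 0.0018,"tz": -0.0028,"turn": 0},
    {"tx": 0,"ty": 0.0036,"tz": -0.0055,"turn": 0},
    {"tx": 0,"ty": 0.0057,"tz": -0.0081,"turn": 0},
    {"tx": 0,"ty": 0.0083,"tz": -0.0109,"turn": 0},
    {"tx": 0,"ty": 0.0109,"tz": -0.0135,"turn": 0},
    {"tx": 0,"ty": 0.0135,"tz": -0.0158,"turn": 0},
    {"tx": 0,"ty": 0.0165,"tz": -0.0181,"turn": 0},
    {"tx": 0,"ty": 0.0195,"tz": -0.0202,"turn": 0},
    {"tx": 0,"ty": 0.0225,"tz": -0.0221,"turn": 0},
    {"tx": 0,"ty": 0.0225,"tz": -0.0221,"turn": 0},
  ],
)

```text
time_s: 15.92
eef_pos: [0.5543, 0.1091, 0.0889]
eef_rot: [0.0, 1.0, -0.013, 0.0]
wrist_force: [0.0, 0.6, -1.5]
opening: 0.17
```

```bash
python3 -W ignore -c "
from h import *
go();look('s4');bplane(1)"
```

```text
t 15.92 pos [0.5543 0.1091 0.0889] yaw -1.45 tilt 0.05 F [ 0.01  0.6  -1.55] T [ 0.026 -0.025 -0.045] open 0.17 q [-0.02  0.33  1.74 -0.    1.07  0.01]
bread px [353 164  15  38 467] [359.9 183.3] [ 0.554  -0.0343  0.027 ]
top 351 c [ 0.5494 -0.032   0.06  ] normal [-0.022 -0.874  0.485] tilt 61.0 y [-0.0474 -0.015 ] z [0.0329 0.0894]
scene 598 c [ 0.5524 -0.0344  0.0568] normal [-0.019 -0.871  0.491] tilt 60.6 y [-0.0519 -0.0186] z [0.0286 0.0863]
```

View pics/s4b.png

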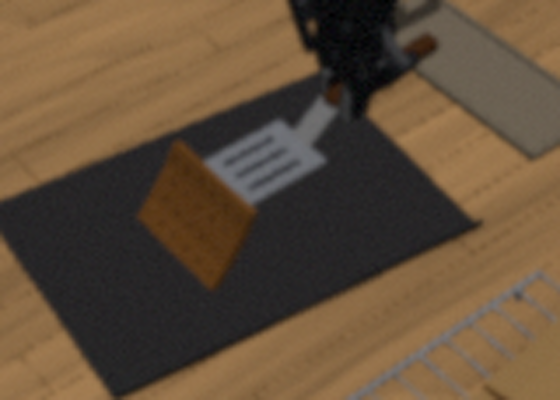

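Request:
move_arm(
  increments=[
    {"tx": 0,"ty": 0.003,"tz": -0.0015,"turn": 0},
    {"tx": 0,"ty": 0.006,"tz": -0.0028,"turn": 0},
    {"tx": 0,"ty": 0.009,"tz": -0.0041,"turn": 0},
    {"tx": 0,"ty": 0.0125,"tz": -0.0052,"turn": 0},
    {"tx": 0,"ty": 0.016,"tz": -0.0061,"turn": 0},
    {"tx": 0,"ty": 0.0195,"tz": -0.0069,"turn": 0},
    {"tx": 0,"ty": 0.023,"tz": -0.007,"turn": 0},
    {"tx": 0,"ty": 0.0265,"tz": -0.007,"turn": 0},
    {"tx": 0,"ty": 0.03,"tz": -0.007,"turn": 0},
    {"tx": 0,"ty": 0.033,"tz": -0.006,"turn": 0},
    {"tx": 0,"ty": 0.036,"tz": -0.006,"turn": 0},
    {"tx": 0,"ty": 0.039,"tz": -0.005,"turn": 0},
    {"tx": 0,"ty": 0.042,"tz": -0.005,"turn": 0},
    {"tx": 0,"ty": 0.045,"tz": -0.004,"turn": 0},
    {"tx": 0,"ty": 0.045,"tz": -0.004,"turn": 0},
  ],
)

```text
time_s: 17.37
eef_pos: [0.5527, 0.0642, 0.0922]
eef_rot: [0.0, 1.0, -0.013, -0.0]
wrist_force: [-0.7, 0.0, -1.5]
opening: 0.175
```

```bash
python3 -W ignore -c "
from h import *
go();look('s5');bplane(1)"
```

```text
t 17.37 pos [0.5527 0.0642 0.0922] yaw -1.44 tilt 0.02 F [-0.66  0.01 -1.5 ] T [ 0.017 -0.056 -0.008] open 0.175 q [-0.1   0.31  1.76 -0.    1.07 -0.07]
bread px [369 168  29  36 939] [384.1 185.8] [ 0.5475 -0.099   0.027 ]
top 783 c [ 0.5474 -0.0995  0.0294] normal [-0.    -0.015  1.   ] tilt 0.9 y [-0.1306 -0.0688] z [0.0238 0.0349]
scene 703 c [ 0.55   -0.0986  0.0289] normal [ 0.004 -0.003  1.   ] tilt 0.3 y [-0.1307 -0.0643] z [0.0254 0.0324]
```

View pics/s5b.png

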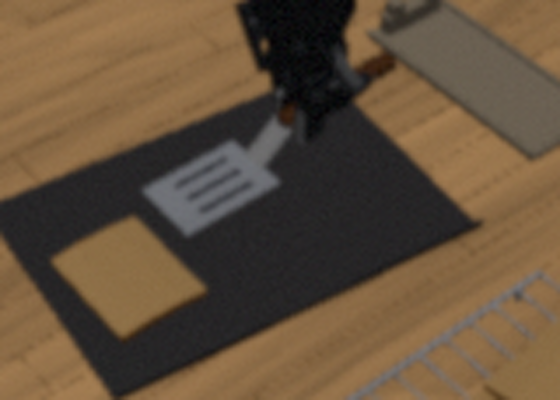

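View pics/s5a.png

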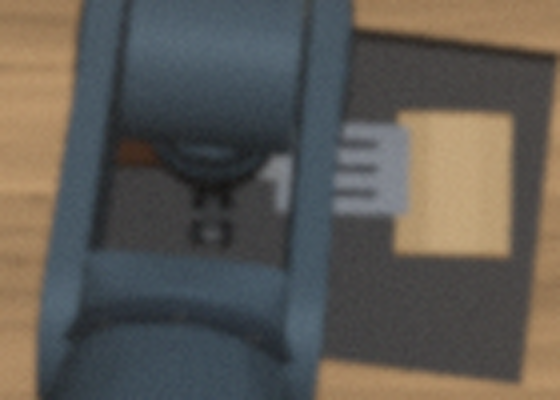

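Request:
move_arm(
  increments=[
    {"tx": 0,"ty": -0.005,"tz": -0.02,"turn": 0},
    {"tx": 0,"ty": -0.02,"tz": -0.035,"turn": 0},
    {"tx": 0,"ty": -0.045,"tz": -0.035,"turn": 0},
    {"tx": 0,"ty": -0.075,"tz": -0.035,"turn": 0},
    {"tx": 0,"ty": -0.105,"tz": -0.035,"turn": 0},
    {"tx": 0,"ty": -0.105,"tz": -0.035,"turn": 0},
  ],
)

```text
time_s: 18.07
eef_pos: [0.5551, 0.1744, 0.1278]
eef_rot: [-0.001, 1.0, -0.011, 0.0]
wrist_force: [-0.6, 0.5, -1.5]
opening: 0.172
```

```bash
python3 -W ignore -c "
from h import *
go((.494,.2952,.1,89.05))"
```

```text
t 18.07 pos [0.5551 0.1744 0.1278] yaw -1.22 tilt 0.14 F [-0.58  0.48 -1.48] T [ 0.055 -0.061 -0.009] open 0.172 q [0.1  0.31 1.68 0.   1.16 0.12]
-> [ 0.494   0.2952  0.1    89.05  ] tx -0.0637 ty -0.1194 tz 0.0280 turn -90.27
```

Request:
move_arm(
  increments=[
    {"tx": -0.0637,"ty": -0.119,"tz": 0,"turn": -90},
    {"tx": -0.0637,"ty": -0.119,"tz": 0,"turn": -90},
    {"tx": -0.0637,"ty": -0.119,"tz": 0,"turn": -90},
    {"tx": -0.0637,"ty": -0.119,"tz": 0,"turn": -90},
    {"tx": -0.0637,"ty": -0.119,"tz": 0,"turn": -90},
    {"tx": -0.0637,"ty": -0.119,"tz": 0,"turn": -90},
    {"tx": -0.0637,"ty": -0.119,"tz": 0,"turn": -90},
    {"tx": -0.0637,"ty": -0.119,"tz": 0,"turn": -90},
    {"tx": -0.0637,"ty": -0.119,"tz": 0,"turn": -90},
    {"tx": -0.0637,"ty": -0.119,"tz": 0,"turn": -90},
    {"tx": -0.0637,"ty": -0.119,"tz": 0,"turn": -90},
    {"tx": -0.0637,"ty": -0.119,"tz": 0,"turn": -90},
    {"tx": -0.0637,"ty": -0.119,"tz": 0,"turn": -90},
    {"tx": -0.0637,"ty": -0.119,"tz": 0.01,"turn": -90},
    {"tx": -0.0637,"ty": -0.119,"tz": 0.028,"turn": -90},
    {"tx": -0.0637,"ty": -0.119,"tz": 0.028,"turn": -90},
    {"tx": -0.0637,"ty": -0.119,"tz": 0.028,"turn": -90},
    {"tx": -0.0637,"ty": -0.119,"tz": 0.028,"turn": -90},
  ],
)

```text
time_s: 19.57
eef_pos: [0.4947, 0.2902, 0.0994]
eef_rot: [-0.0, 0.716, 0.698, -0.0]
wrist_force: [-0.1, -0.4, -0.3]
opening: 0.178
```

```bash
python3 -W ignore -c "
from h import *
go((.494,.2952,.04,89.05))
p,d=viewer.camera('scene');cv2.imwrite('pics/ret1.png',cv2.resize(p[100:230,310:450,::-1],None,fx=4,fy=4))"
```

```text
t 19.57 pos [0.4947 0.2902 0.0994] yaw 88.52 tilt 0.02 F [-0.07 -0.37 -0.32] T [0.059 0.014 0.048] open 0.178 q [ 0.32  0.33  1.71 -0.    1.1  -1.22]
-> [4.940e-01 2.952e-01 4.000e-02 8.905e+01] tx 0.0050 ty -0.0008 tz 0.0594 turn -0.53
```

View pics/ret1.png

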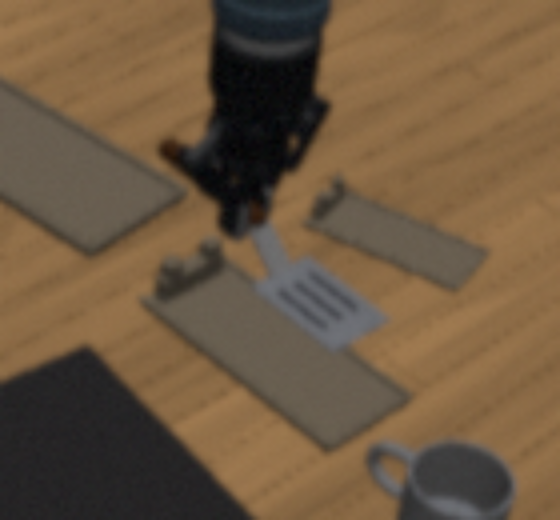

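Good, it's over the rest. I'll correct laterally and go down to z 0.04.

Request:
move_arm(
  increments=[
    {"tx": 0.005,"ty": -0.001,"tz": 0.01,"turn": -0.5},
    {"tx": 0.005,"ty": -0.001,"tz": 0.025,"turn": -0.5},
    {"tx": 0.005,"ty": -0.001,"tz": 0.045,"turn": -0.5},
    {"tx": 0.005,"ty": -0.001,"tz": 0.06,"turn": -0.5},
    {"tx": 0.005,"ty": -0.001,"tz": 0.06,"turn": -0.5},
    {"tx": 0.005,"ty": -0.001,"tz": 0.06,"turn": -0.5},
  ],
)

```text
time_s: 20.12
eef_pos: [0.4931, 0.2953, 0.0387]
eef_rot: [-0.0, 0.713, 0.701, -0.001]
wrist_force: [0.7, -0.4, -0.5]
opening: 0.176
```

```bash
python3 -W ignore -c "
from h import *
go((.494,.2952,.0148,89.05))
p,d=viewer.camera('scene');cv2.imwrite('pics/ret2.png',cv2.resize(p[100:230,310:450,::-1],None,fx=4,fy=4))"
```

```text
t 20.12 pos [0.4931 0.2953 0.0387] yaw 89.09 tilt 0.1 F [ 0.67 -0.38 -0.54] T [-0.019  0.033  0.007] open 0.176 q [ 0.33  0.43  1.73  0.    0.99 -1.22]
-> [4.940e-01 2.952e-01 1.480e-02 8.905e+01] tx -0.0001 ty 0.0009 tz 0.0239 turn 0.04
```

View pics/ret2.png

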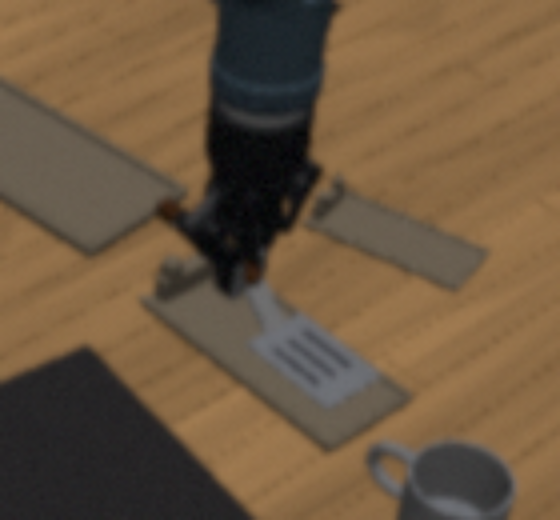

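Request:
move_arm(
  increments=[
    {"tx": 0,"ty": 0.001,"tz": 0.006,"turn": 0},
    {"tx": 0,"ty": 0.001,"tz": 0.012,"turn": 0},
    {"tx": 0,"ty": 0.001,"tz": 0.016,"turn": 0},
    {"tx": 0,"ty": 0.001,"tz": 0.018,"turn": 0},
    {"tx": 0,"ty": 0.001,"tz": 0.02,"turn": 0},
    {"tx": 0,"ty": 0.001,"tz": 0.0215,"turn": 0},
    {"tx": 0,"ty": 0.001,"tz": 0.023,"turn": 0},
    {"tx": 0,"ty": 0.001,"tz": 0.024,"turn": 0},
    {"tx": 0,"ty": 0.001,"tz": 0.0245,"turn": 0},
    {"tx": 0,"ty": 0.001,"tz": 0.0245,"turn": 0},
  ],
)

```text
time_s: 21.0
eef_pos: [0.4952, 0.2955, 0.016]
eef_rot: [0.0, 0.713, 0.701, 0.0]
wrist_force: [-5.6, -1.6, 8.9]
opening: 0.178
```

```bash
python3 -W ignore -c "
from h import *
go((.494,.2952,.0148,89.05))"
```

```text
t 21.0 pos [0.4952 0.2955 0.016 ] yaw 89.09 tilt 0.05 F [-5.59 -1.56  8.93] T [-0.176  0.151 -0.058] open 0.178 q [ 0.33  0.47  1.73 -0.    0.95 -1.22]
-> [4.940e-01 2.952e-01 1.480e-02 8.905e+01] tx -0.0003 ty -0.0012 tz 0.0012 turn 0.04
```

Request:
move_arm(
  increments=[
    {"tx": 0,"ty": 0,"tz": 0,"turn": 0},
    {"tx": 0,"ty": 0,"tz": 0,"turn": 0},
    {"tx": 0,"ty": 0,"tz": 0,"turn": 0},
    {"tx": 0,"ty": 0,"tz": 0,"turn": 0},
    {"tx": 0,"ty": 0,"tz": 0,"turn": 0},
    {"tx": 0,"ty": 0,"tz": 0,"turn": 0},
    {"tx": 0,"ty": 0,"tz": 0,"turn": 0},
    {"tx": 0,"ty": 0,"tz": 0,"turn": 0},
  ],
  gripper=0.6,
)

```text
time_s: 21.67
eef_pos: [0.4948, 0.2952, 0.0148]
eef_rot: [-0.0, 0.713, 0.701, -0.0]
wrist_force: [-0.8, 1.1, 0.7]
opening: 0.599
```

Request:
move_arm(
  increments=[
    {"tx": 0,"ty": 0,"tz": -0.01,"turn": 0},
    {"tx": 0,"ty": 0,"tz": -0.03,"turn": 0},
    {"tx": 0,"ty": 0,"tz": -0.06,"turn": 0},
    {"tx": 0,"ty": 0,"tz": -0.1,"turn": 0},
    {"tx": 0,"ty": 0,"tz": -0.14,"turn": 0},
    {"tx": 0,"ty": 0,"tz": -0.18,"turn": 0},
    {"tx": 0,"ty": 0,"tz": -0.2,"turn": 0},
    {"tx": 0,"ty": 0,"tz": -0.2,"turn": 0},
  ],
)

```text
time_s: 22.33
eef_pos: [0.4981, 0.2965, 0.2226]
eef_rot: [0.003, 0.713, 0.701, 0.005]
wrist_force: [1.3, -0.1, -0.1]
opening: 0.598
```

```bash
python3 -W ignore -c "
from h import *
go((.494,.2952,.0148,89.05),(.35,-.2,.215,20))
p,d=viewer.camera('scene');cv2.imwrite('pics/ret3.png',cv2.resize(p[100:230,310:450,::-1],None,fx=4,fy=4))"
```

```text
t 22.33 pos [0.4981 0.2965 0.2226] yaw 89.1 tilt 0.69 F [ 1.25 -0.11 -0.11] T [ 0.016  0.019 -0.017] open 0.598 q [ 0.33  0.19  1.61  0.    1.33 -1.22]
-> [4.940e-01 2.952e-01 1.480e-02 8.905e+01] tx -0.0022 ty -0.0064 tz 0.2078 turn 0.05
-> [ 0.35  -0.2    0.215 20.   ] tx -0.4988 ty -0.1403 tz 0.0040 turn 69.10
```

View pics/ret3.png

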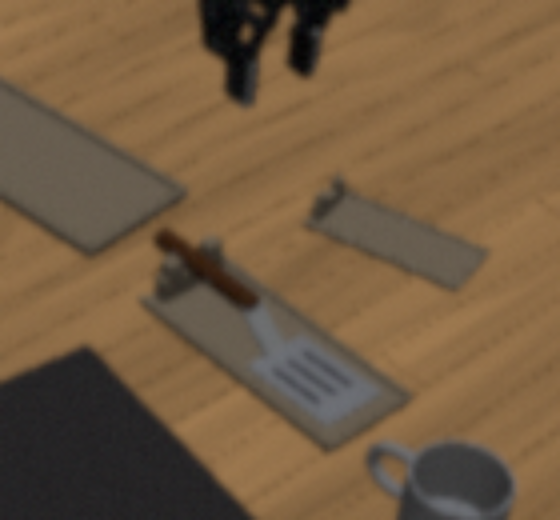

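The turner is back in the notch. I'll clear the arm from the view and compare with the start picture.

Request:
move_arm(
  increments=[
    {"tx": -0.04,"ty": -0.015,"tz": 0,"turn": 6},
    {"tx": -0.08,"ty": -0.03,"tz": 0,"turn": 12},
    {"tx": -0.12,"ty": -0.045,"tz": 0,"turn": 18},
    {"tx": -0.16,"ty": -0.06,"tz": 0,"turn": 24},
    {"tx": -0.2,"ty": -0.075,"tz": 0,"turn": 30},
    {"tx": -0.24,"ty": -0.09,"tz": 0,"turn": 36},
    {"tx": -0.28,"ty": -0.1,"tz": 0,"turn": 42},
    {"tx": -0.32,"ty": -0.11,"tz": 0,"turn": 48},
    {"tx": -0.36,"ty": -0.12,"tz": 0,"turn": 54},
    {"tx": -0.4,"ty": -0.13,"tz": 0,"turn": 60},
    {"tx": -0.44,"ty": -0.14,"tz": 0,"turn": 66},
    {"tx": -0.48,"ty": -0.14,"tz": 0,"turn": 69},
    {"tx": -0.5,"ty": -0.14,"tz": 0,"turn": 69},
    {"tx": -0.5,"ty": -0.14,"tz": 0,"turn": 69},
    {"tx": -0.5,"ty": -0.14,"tz": 0,"turn": 69},
  ],
)

```text
time_s: 23.63
eef_pos: [0.3458, -0.2026, 0.2136]
eef_rot: [-0.001, 0.985, 0.173, -0.001]
wrist_force: [-0.4, 0.7, 0.1]
opening: 0.602
```

```bash
python3 -W ignore - <<'E'
from h import *
go()
p,d=viewer.camera('top');cv2.imwrite('pics/fin.png',p[:,:,::-1])
r,g,b=[p[...,i].astype(int) for i in range(3)]; v=p.max(2).astype(int)
def box(m,z,name):
    n,l,s,c=cv2.connectedComponentsWithStats(m.astype(np.uint8)); k=1+s[1:,4].argmax()
    cn=max(cv2.findContours((l==k).astype(np.uint8),0,1)[0],key=cv2.contourArea)[:,0]
    rc=cv2.minAreaRect(ray("top",cn,z)[:,:2].astype(np.float32)*1000); print(name,s[k],np.round(rc[0],1),np.round(rc[1],1),round(rc[2],2))
sub=lambda a,bb,c,d:np.pad(np.ones((d-c,bb-a),bool),((c,400-d),(a,640-bb)))
box(sub(228,245,192,245)&(v<85)&(r>b+8)&(d<1.33),.040,"handle")
box(sub(225,255,155,195)&(b>r+3),.0075,"blade")
blade(None,(370,405,172,207),'fin',2,-.01)
bplane(1)
C=cloud('top',d);m=sub(233,239,199,240);P=C[200:238,234:238].reshape(-1,3);P=P[abs(P[:,2]-.04)<.012];k=np.polyfit(P[:,0],P[:,2],1);print('handle pitch deg',np.degrees(k[0]).round(2),'top z',P[:,2].mean().round(4))
p0=np.load('top0.npz')['p'];dd=cv2.absdiff(p,p0).max(2);
for n,(a,bb,c,e) in dict(bowl=(440,490,160,210),jar=(442,482,100,140),cutter=(405,436,92,124),cup=(236,270,95,145)).items(): print(n,dd[c:e,a:bb].mean().round(1),dd[c:e,a:bb].max())
E
```

```text
t 23.63 pos [ 0.3458 -0.2026  0.2136] yaw 19.91 tilt 0.19 F [-0.39  0.66  0.14] T [ 0.    -0.035  0.01 ] open 0.602 q [-0.83 -0.22  2.03  0.    1.33 -1.18]
handle [234 199   6  40 183] [457.  292.8] [103.4  13.3] 1.25
blade [230 160  20  31 562] [578.7 293.1] [83.4 52.3] 1.13
scene n 305 xy range [0.539 0.266 0.003] [0.62  0.32  0.011] grad deg [ 2.21 -0.67] z@lo/hi x 0.0054 0.0085
top 864 c [ 0.5482 -0.0954  0.0294] normal [-0.005  0.     1.   ] tilt 0.3 y [-0.1303 -0.0614] z [0.024  0.0351]
scene 693 c [ 0.55   -0.0985  0.029 ] normal [-0.005 -0.002  1.   ] tilt 0.3 y [-0.1305 -0.0643] z [0.0254 0.0327]
handle pitch deg 0.14 top z 0.0389
bowl 2.9 10
jar 3.0 11
cutter 3.0 11
cup 2.9 10
```

View pics/fin.png

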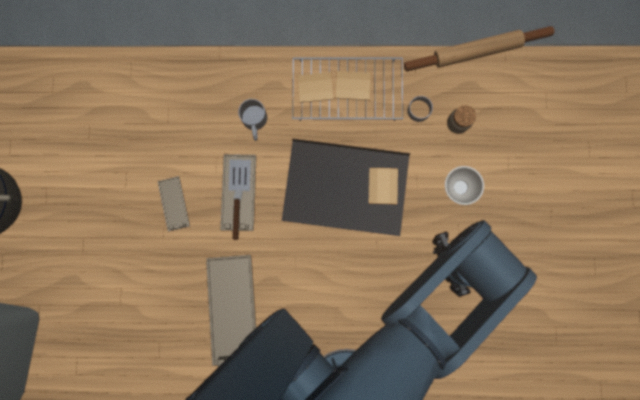

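```bash
python3 -c "
from bench import workorder; print(workorder.hand_in())"
```

```text
the job is handed in; nothing more can be done
None
```

The slice lies upside down on the baking sheet, the turner is back in its rest, and I handed the job in at about 24 s.

**What I did**
- I took the turner from the middle-sized rest. Its blade was bent up about 1.8°.
- The tool cannot tilt, so I pressed the handle lightly on one of the rest's cradle prongs. This turned the turner nose-down in the grip until the blade sloped about 2.4° downward.
- I felt for the sheet with the tip, slid about 11 mm under the slice's edge on the rest's side, and lifted along an arc. The slice measured 31° and then 61° on the way, and then tipped over.
- I laid the turner back; pressing the tip on the rest floor levelled it again.

**Last checks**
- **Slice:** It lies upside down within 1° of flat. Its centre is about 0.10 m from the sheet's centre along y (limit 0.12 m), so it is wholly on the sheet with about 2 cm of margin.
- **Turner:** It is within about 3 mm and 1° of where it started, and the handle is level to about 0.1°.
- **Bystanders:** The bowl, jar, cutter and cup look unchanged in the before-and-after pictures.
- **Sheet force:** The highest I read while feeling for the sheet was about 3.3 N (limit 5 N). That comes from the wrist readings, which carry roughly 1 N of noise, so it is an estimate.
- **Disagreement:** The two cameras place the slice's centre 2–3 mm apart. No check failed.

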